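Steady the rocking scanning stand and scan a carton

ROBOT

A 7-joint arm with a two-finger parallel gripper is mounted at the origin on the work surface. World frame = base frame: x ahead of the robot, y to its left, z up, the work surface at z = 0. Lengths are in m, angles in rad, forces in N, time in s.
With the tool pointing down it reaches from about 0.425 to 0.875 m from the base axis. Payload 9.9 kg.
Tool frame: the origin (TCP) lies between the finger pads; the fingertips stand ahead of it and the grasp point (between the pads) lies 3 mm ahead of it (manip.tip_extent is the y of the fingertips in the tool frame, in m); y points along the fingers, x is the direction in which the jaws open and shut, and the axes are right-handed (so a half turn about y gives the same grasp; the last joint's range is limited). The gripper opens to 85 mm and grips with 20 to 120 N. Pads are 22 mm wide; open, the fingers measure 114 mm over their backs; the gripper's body (76 mm by 85 mm) begins 54 mm behind the grasp point. The pads swing forward as they close: fully open they stand 13 mm farther back than shut.
Start: joints at [1.246, 0.576, 0.025, 1.437, -0.015, 1.129, -0.057], TCP at [0.161, -0.656, 0.253] pointing down, gripper open.
Joint ranges: [-2.76, 2.76], [-0.34, 2.15], [-1.52, 1.57], [0.19, 2.46], [-1.09, 4.23], [0.17, 1.99], [-2.82, 2.82]. Speed limits (rad/s): [2.22, 2.22, 3.01, 3.01, 3.14, 3.14, 3.14].

INTERFACE

Orientations are given as a unit quaternion [x, y, z, w].
In Python, from plant import sensors, grab_frame, camera_info, close_job, manip gives the robot as it stands. The module is installed in compiled form; this text tells all that it offers.
- The arm moves only by the tool arm_command, never from a script. Its argument "increments" is a list of rows, each a list of 7 numbers: the finger opening in mm, from 0 to 85.4, then the shift along the tool's x, y, z in mm, then the turn, a rotation vector about the tool's x, y, z in rad. In form: [[fingers, dx, dy, dz, rx, ry, rz], ...]. A call has 1 to 10 rows; each row shifts and turns the commanded pose from where the row before left it, along the tool's axes as they then stand; what a row does not reach is not made up. A row lasts 1/10 s, in which the tool goes at most 50 mm and 8.59 degrees, less where a joint would pass 70% of its speed; a pose out of reach is approached as far as the arm can. A call with a gripper value outside its range is refused whole. The fingers move at their own pace and stop on an object; the grip force is fixed at half the most. Time passes only in rows, so rows that do not move let the fingers close. It gives the time, the measured TCP pose, the force and the opening at its end, in the units of the state.
- sensors.read_state(): the state, without advancing time (a new reading comes with each control period).
- grab_frame(name): name is "scene" or "side" or "wrist"; returns (picture, depth): 400x640x3 uint8, red, green, blue; 400x640 float32, m along the optical axis (not along the pixel's ray), 0 where there is no reading.
- camera_info(name): a dict with "fx", "fy", "cx", "cy" (pixels), "k1" (the pictures are not rectified: a ray, as slopes to the right and down, at radius r is drawn at 1 + k1 r^2 times it, then the intrinsics apply), "pose" (4x4, takes a point from camera to world coordinates). Camera axes: x right, y down, z forward; pixel columns grow to the right and rows downward; lengths in m; the calibration is good to about 2 mm. A picture is of the moment at which its call begins: read the wrist's pose just before it. camera_info takes no time and is no camera call; for the wrist camera it gives the pose at the moment of the call.
- close_job(): hands the job in, once; it reports no verdict.
The state is a dict: "time": time; "joint_positions": joint angles; "qd": joint speeds; "joint_torque": joint torques, N m; "eef_pos": TCP position; "orientation": TCP orientation; "contact_force": force on the tool from outside, world axes, zero at the start; "moment": the same for the moment, N m; "opening": opening from 0.0 (shut) to 1.0 (fully open).
Only numpy, scipy, OpenCV 4.12 (cv2) and the standard library are available. Lean on these libraries where they do the work, as an engineer would, in place of code of your own. Each camera call takes 0.05 s, during which the arm holds its last target.

TASK

The scanning stand rocks because its screw foot is wound up too far: push the wing handle round clockwise until the stand sits level on all four feet, then press down firmly on the round pad at the opposite corner to prove that it no longer rocks. Then slide the carton along its lane fully home against the end stop, squeeze the scanner's trigger all the way, let it go and move clear. Leave the tray, the pump bottle and the glove box where they are.

Things in the scene. Friction and masses are not known exactly. Their poses are not given: they have to be found in the camera images.
- stand: Loose scanning stand, 3.6 kg: plate 220 (x) x 270 (y) mm, top face at z 50 mm. Origin: centre, at the sole level of its fixed feet, on the table when level; z is the plate's normal, x leads away from the robot. Feet at x +-90, y +-115 mm; the one at (-90, +115), near left, is the screw foot, 3 are fixed. While that is too short the plate leans to it and the opposite corner stands off the table.
- knob (a joint): Angle of the screw foot's wing handle (rad): 0 = wound fully up; grows clockwise seen from above, which winds the foot down 8 mm per turn (the handle sinks as much). At 7.85 it is as long as the fixed feet; beyond that it is too long and the stand rocks the other way. Turning takes about 0.08 N m; it stays where it is left; stop at 13. At 0 the bar lies along the stand's x.
- wing (a point): Middle of the black wing handle, on the screw's axis (stand frame x -90, y +115, z about 138 mm when level). A bar 104 long (this frame's x) x 12 thick x 26 mm high with a hub of 30 mm diameter; this point is at mid height. Below it an upright spindle of 14 mm diameter and, on the plate, a boss 34 mm wide, 22 mm high. The bar can be pushed near either end with closed fingers.
- press_pad: Round black rubber press pad, 32 mm diameter, 30 mm high, on the plate over the fixed foot at the far right corner. Origin: centre of its underside (stand frame x +90, y -115, z 50 mm); its top is 30 mm above.
- carton: Loose cardboard carton, 80 (x) x 70 (y) x 65 mm high, about 0.25 kg, standing in the lane. Origin: centre of its underside; x along the lane.
- lane_stop (a point): Foot of the end stop, middle of its near face, on the plate (stand frame x +95, y -45, z 50 mm); the stop is 30 mm high. The lane runs along the stand's x between two rails 74 mm apart, 12 mm high, open at the near end, on the right half of the plate. A carton that is home has its centre 40 mm before this point.
- grip_mid (a point): Middle of the grey scanner's upright grip (stand frame x +35, y +55, z 165 mm); the scanner is fixed upside down on the plate's left half. The grip is 30 x 30 mm, its top 32 mm above this point; the trigger is on its -y side. The scanner's head below is 50 (x) x 100 (y) mm, its top 50 mm below this point.
- trigger_tip (a point): Point on the black trigger, 45 mm above its pivot and near its free upper end, 18 mm wide in x. At rest the trigger leans out from the grip to -y; from its outer face to the back of the grip is about 56 mm at the height of grip_mid.
- trigger (a joint): Trigger angle (rad): 0 at rest, 0.32 fully squeezed (its upper end moves 14 mm to +y, into the grip). Spring: about 2 N to start and 5 N fully squeezed at the upper end; it springs back when let go.
- tray: Bystander: kidney-shaped pulp tray, about 260 x 110 x 40 mm, left of the stand. Origin: centre of its underside.
- pump: Bystander: pump bottle, 66 mm diameter, 187 mm high, near left, beside the tray. Origin: centre of its underside.
- glovebox: Bystander: glove box, 120 x 230 x 70 mm, right of the stand. Origin: centre of its underside.
Mind the look-alikes: they are no part of the job. Several things have the shape of the carton; the one meant has the colours described above.

How it is judged:
On the way, in this order (a step that is already met when the one before it is completed fails the run):
1. the screw foot is wound down until the stand is level (within 0.011 rad) (value of joint knob above 6.6 rad and angle between stand's own z axis and vertical below 0.011 rad), for 0.3 s.
2. the press pad is pressed down with more than 5 N and the stand stays level (within 0.011 rad) (contact force between the fingers and press_pad above 5 N and angle between stand's own z axis and vertical below 0.011 rad), for 0.1 s.
3. the carton is against the end stop (within 5 mm) (x of carton in the frame of lane_stop above -0.045 m), for 0.2 s.
4. the trigger is squeezed past 0.25 rad (value of joint trigger above 0.25 rad), for 0.15 s.
At the end, for the whole second after the job is handed in: The stand is level within 0.011 rad with its screw foot wound down (knob past 6.6 rad), the carton stands upright in its lane within 5 mm of the end stop, the trigger has sprung back (under 0.06 rad), and all is at rest (all of step 1 and value of joint trigger below 0.06 rad and x of carton in the frame of lane_stop above -0.045 m and y of carton in the frame of lane_stop between -0.012 and 0.012 m and angle between carton's own z axis and vertical below 0.05 rad and linear speed of each of stand, carton below 0.01 m/s); the robot touches nothing.
It fails at once if a bystander (tray, pump bottle or glove box) is moved by more than 30 mm (distance of any of tray, pump, glovebox from where it was at the start of the episode above 0.03 m).
It fails at once if the stand is tipped by more than 0.15 rad (angle between stand's own z axis and vertical above 0.15 rad).
It also fails if it takes over 61 s, if anything falls off the work surface, if the arm or the gripper's body presses on something with over 40 N, if the wrist force passes 120 N, or if a joint passes its speed limit or range.

## Working session

There is one attempt and no reset: what is moved stays moved. The work goes in short steps, Python scripts to look and compute and a tool call to move; the robot and the scene stay as the last step left them, time stands still between calls to the robot, and variables do not carry over. Pictures are saved under pics/ and viewed, and the job is handed in when it is done.

Besides the shell and the picture viewer there is one more tool, called after "Emit:" as name([rows], argument=value, ...), one row to a line, values as JSON. arm_command: Moves the arm, as the interface text tells. Its arguments: {"type":"object","properties":{"increments":{"type":"array","items":{"type":"array","items":{"type":"number"}}}},"required":["increments"]}

```bash
ls -la; mkdir -p pics; cat > h.py <<'E'
import numpy as np, cv2
from scipy.spatial.transform import Rotation as R
from plant import sensors, grab_frame, camera_info, close_job, manip
def grab(n,fn=None):
    ci=camera_info(n); rgb,d=grab_frame(n)
    if fn: cv2.imwrite('pics/'+fn+'.png',rgb[:,:,::-1])
    np.savez('last_%s.npz'%n,rgb=rgb,d=d,pose=ci['pose'],k=[ci['fx'],ci['fy'],ci['cx'],ci['cy'],ci['k1']])
    return rgb,d,ci
def cloud(n):
    z=np.load('last_%s.npz'%n); fx,fy,cx,cy,k1=z['k']; d=z['d']
    K=np.array([[fx,0,cx],[0,fy,cy],[0,0,1]]); 
    v,u=np.mgrid[0:d.shape[0],0:d.shape[1]]
    p=cv2.undistortPoints(np.stack([u.ravel(),v.ravel()],1).astype(np.float64)[:,None],K,np.array([k1,0,0,0,0.]))[:,0]
    P=np.stack([p[:,0]*d.ravel(),p[:,1]*d.ravel(),d.ravel()],1)
    T=z['pose']; W=P@T[:3,:3].T+T[:3,3]
    W[d.ravel()==0]=np.nan
    return W.reshape(d.shape+(3,)),z['rgb']
def proj(n,X):
    z=np.load('last_%s.npz'%n); fx,fy,cx,cy,k1=z['k'];T=z['pose']
    p=(np.atleast_2d(X)-T[:3,3])@T[:3,:3]
    return cv2.projectPoints(p.astype(float),np.zeros(3),np.zeros(3),np.array([[fx,0,cx],[0,fy,cy],[0,0,1]]),np.array([k1,0,0,0,0.]))[0][:,0]
def st():
    s=sensors.read_state(); print('t',round(s['time'],2),'p',np.round(s['eef_pos'],4),'q',np.round(s['orientation'],4),'F',np.round(s['contact_force'],1),'M',np.round(s['moment'],2),'op',round(s['opening'],3),'j',np.round(s['joint_positions'],3)); return s
E
python3 - <<'E'
from h import *
s=st(); print(R.from_quat(s['orientation']).as_matrix().round(3)); print(manip, getattr(manip,'tip_extent',None))
for n in ['scene','side','wrist']:
    r,d,c=grab(n,n+'0'); print(n,{k:np.round(v,3) for k,v in c.items()})
E
```

```text
total 12
drwxr-xr-x  3 agent agent 4096 Dec  7 06:25 .
drwxr-xr-x 23 root  root  4096 Dec  7 06:25 ..
drwxr-xr-x  2 agent agent 4096 Dec  7 06:25 pics
t 0.0 p [ 0.1609 -0.6551  0.2524] q [-0.5561  0.4368 -0.4358  0.5568] F [-0.1  0.2 -0.2] M [0.02 0.01 0.02] op 1.003 j [ 1.246  0.577  0.025  1.438 -0.015  1.129 -0.056]
[[ 0.239 -0.     0.971]
 [-0.971  0.002  0.239]
 [-0.002 -1.    -0.   ]]
<Robot object at 0x7f406b763e00> 0.022
scene {'fx': np.float64(442.191), 'fy': np.float64(442.191), 'cx': np.float64(327.532), 'cy': np.float64(192.404), 'k1': np.float64(-0.056), 'pose': array([[-0.59 ,  0.647, -0.482,  1.061],
       [ 0.807,  0.483, -0.339,  0.411],
       [ 0.013, -0.589, -0.808,  1.083],
       [ 0.   ,  0.   ,  0.   ,  1.   ]])}
side {'fx': np.float64(407.982), 'fy': np.float64(407.982), 'cx': np.float64(315.532), 'cy': np.float64(194.355), 'k1': np.float64(-0.004), 'pose': array([[-0.789, -0.31 ,  0.531, -0.066],
       [-0.614,  0.429, -0.662,  0.706],
       [-0.023, -0.848, -0.529,  0.677],
       [ 0.   ,  0.   ,  0.   ,  1.   ]])}
wrist {'fx': np.float64(302.681), 'fy': np.float64(302.681), 'cx': np.float64(325.434), 'cy': np.float64(199.441), 'k1': np.float64(-0.015), 'pose': array([[ 0.238, -0.917, -0.32 ,  0.243],
       [-0.971, -0.225, -0.078, -0.635],
       [-0.   ,  0.329, -0.944,  0.374],
       [ 0.   ,  0.   ,  0.   ,  1.   ]])}
```

View pics/scene0.png

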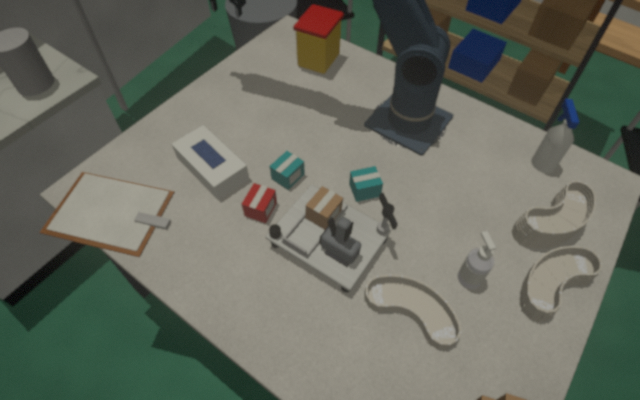

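View pics/side0.png

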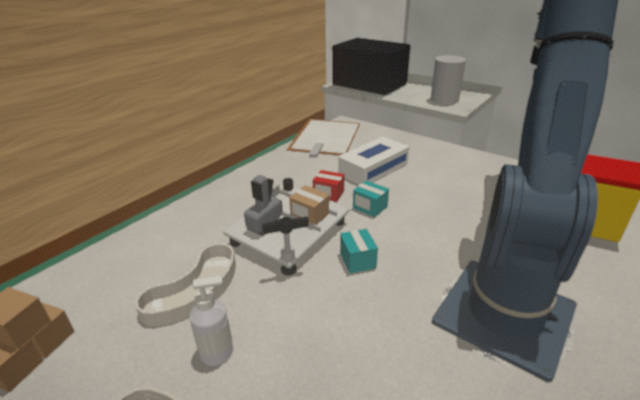

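View pics/wrist0.png

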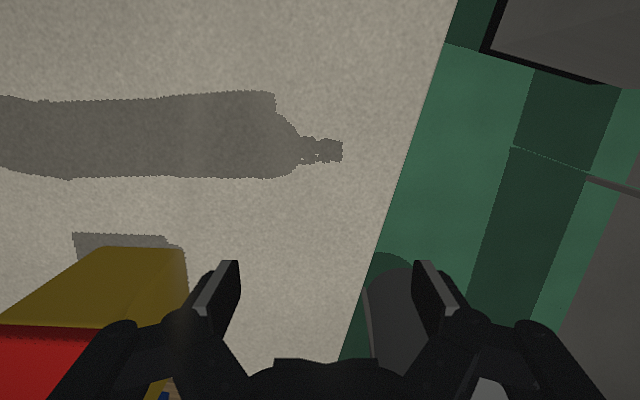

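The scene view shows the stand at about (330,240): brown carton in the lane (323,207), scanner (342,240), wing handle (388,212) and press pad (275,232). The teal and red boxes are look-alikes on the table. Next I'll measure the stand from depth.

```bash
python3 - <<'E'
from h import *
for n,(a,b,c,dd) in {'scene':(170,300,240,420),'side':(160,290,210,370)}.items():
    W,rgb=cloud(n); crop=rgb[a:b,c:dd,::-1]; cv2.imwrite('pics/%s_c0.png'%n,cv2.resize(crop,None,fx=4.3,fy=4.3,interpolation=cv2.INTER_CUBIC))
    for r in range(a,b,10): pass
W,rgb=cloud('scene')
for nm,(u,v) in dict(carton_top=(323,202),wing=(388,212),pad=(275,230),plate=(300,238),plate2=(365,235),grip=(340,222),head=(345,250),tbl=(250,150)).items(): print(nm,W[v,u].round(4),rgb[v,u])
E
```

```text
carton_top [0.5152 0.0127 0.1129] [160 158 146]
wing [0.4638 0.1791 0.1523] [50 51 47]
pad [ 0.6492 -0.0441  0.0902] [54 51 46]
plate [0.6144 0.0101 0.0565] [156 155 145]
plate2 [0.4966 0.1415 0.045 ] [151 150 142]
grip [0.583  0.1126 0.1935] [99 99 96]
head [0.5993 0.143  0.113 ] [94 94 92]
tbl [ 0.4298 -0.3451  0.0028] [145 141 130]
```

View pics/scene_c0.png

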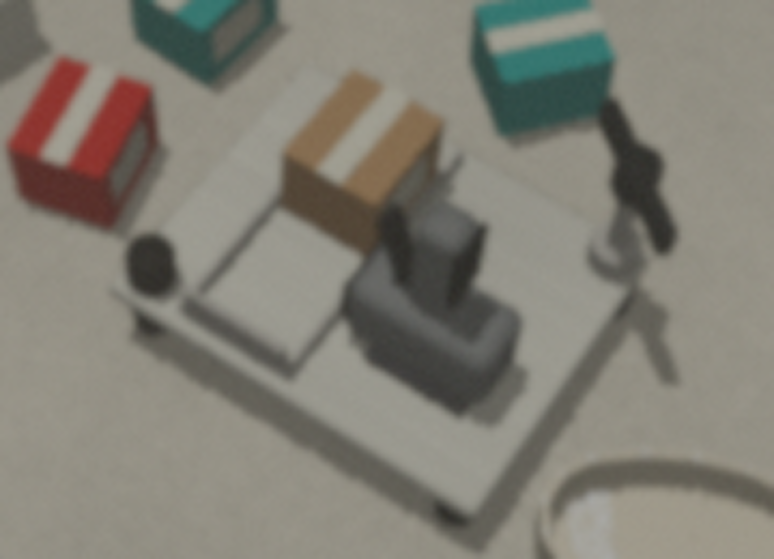

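View pics/side_c0.png

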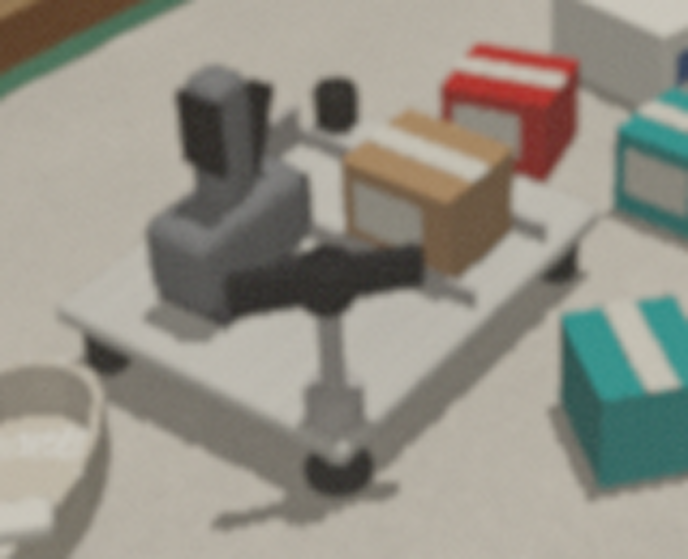

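```bash
cat > fit.py <<'E'
from h import *
from scipy.optimize import least_squares
def plate(names=('scene','side')):
    pts=[]
    for n in names:
        W,rgb=cloud(n); m=np.isfinite(W[...,2])&(W[...,2]>.035)&(W[...,2]<.075)&(W[...,0]>.38)&(W[...,0]<.75)&(W[...,1]>-.12)&(W[...,1]<.26)
        c=rgb.astype(int); m&=(c.max(2)-c.min(2)<28)&(c.mean(2)>95)
        # local flatness
        pts.append(W[m])
    return pts
if __name__=='__main__':
    for n in ('scene','side'):
        P=plate((n,))[0]
        A=np.c_[P[:,:2],np.ones(len(P))]; w=np.ones(len(P),bool)
        for i in range(10):
            c=np.linalg.lstsq(A[w],P[w,2],rcond=None)[0]; r=P[:,2]-A@c; w=abs(r)<.004
        nrm=np.array([-c[0],-c[1],1]);nrm/=np.linalg.norm(nrm)
        print(n,len(P),w.sum(),'plane',c.round(4),'tilt',np.arccos(nrm[2]).round(4),'std',r[w].std().round(4))
        Q=P[w].astype(np.float32)
        # drop outliers: keep the densest component
        g=np.zeros((400,400),np.uint8); ij=((Q[:,:2]-[.35,-.15])/.001).astype(int); g[np.clip(ij[:,1],0,399),np.clip(ij[:,0],0,399)]=255
        g=cv2.morphologyEx(g,cv2.MORPH_CLOSE,np.ones((9,9)))
        nn,l,s,_=cv2.connectedComponentsWithStats(g); k=1+np.argmax(s[1:,4]); g=(l==k).astype(np.uint8)
        g=cv2.morphologyEx(g,cv2.MORPH_OPEN,np.ones((9,9)))
        cv2.imwrite('pics/g_%s.png'%n,cv2.resize(g*255,None,fx=1.4,fy=1.4))
        rect=cv2.minAreaRect(cv2.findNonZero(g)); print('rect centre',np.array(rect[0])*.001+[.35,-.15],'size',rect[1],'ang',rect[2])
E
python3 fit.py; python3 - <<'E'
import cv2,numpy as np
a=cv2.imread('pics/g_scene.png');b=cv2.imread('pics/g_side.png');cv2.imwrite('pics/g.png',cv2.resize(np.hstack([a,b]),(800,400)))
E
```

```text
scene 4404 3811 plane [ 0.0368 -0.0296  0.032 ] tilt 0.0472 std 0.0018
rect centre [0.55163795 0.05966623] size (219.9760284423828, 269.53326416015625) ang 2.5385444164276123
side 3141 2424 plane [ 0.0387 -0.0292  0.0296] tilt 0.0484 std 0.0014
rect centre [0.54641095 0.06077103] size (217.6170654296875, 268.8717956542969) ang 2.2457425594329834
```

View pics/g.png

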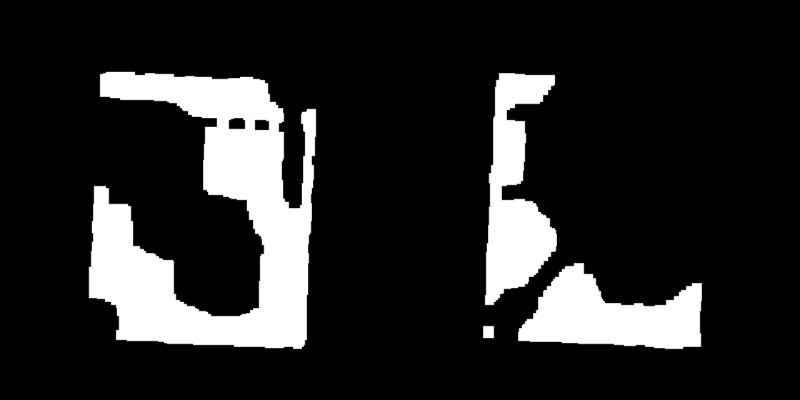

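```bash
python3 - <<'E'
from h import *
yaw=np.deg2rad(2.4); C=np.array([.549,.060,0]); 
gx,gy=.0378,-.0294; n=np.array([-gx,-gy,1]);n/=np.linalg.norm(n)
x=np.array([np.cos(yaw),np.sin(yaw),0]);x-=n*(x@n);x/=np.linalg.norm(x);Rm=np.c_[x,np.cross(n,x),n]
np.savez('stand0.npz',R=Rm,C=C)
for cam in ('scene','side'):
    W,rgb=cloud(cam); S=(W-C)@Rm; c=rgb.astype(int); fin=np.isfinite(W[...,0])
    dark=fin&(c.max(2)<75)
    m=dark&(np.hypot(S[...,0]+.09,S[...,1]-.115)<.06)&(S[...,2]>.12)&(S[...,2]<.17)
    Q=S[m]; print(cam,'wing n',len(Q),'mean',Q.mean(0).round(4),'top z pct',np.percentile(Q[:,2],[5,50,95]).round(4),'W mean',W[m].mean(0).round(4))
    t=Q[:,2]>np.percentile(Q[:,2],50)
    u,s,v=np.linalg.svd(Q[:,:2]-Q[:,:2].mean(0)); print('  bar dir deg (stand)',np.rad2deg(np.arctan2(v[0,1],v[0,0])).round(1),'ext',np.ptp((Q[:,:2]-Q[:,:2].mean(0))@v[0]).round(4))
    m=fin&(np.hypot(S[...,0]-.09,S[...,1]+.115)<.02)&(S[...,2]>.065)&(S[...,2]<.1); print('  pad',S[m].mean(0).round(4),np.percentile(S[m][:,2],95).round(4))
    m=fin&(c[...,0]-c[...,2]>25)&(S[...,2]>.055)&(S[...,2]<.14)&(abs(S[...,0])<.13)&(abs(S[...,1])<.15)
    Q=S[m]; Q=Q[Q[:,2]>.105]; print('  carton top',np.percentile(Q,[2,98],axis=0).round(4).tolist(), len(Q))
    m=fin&(S[...,2]>.1)&(S[...,2]<.22)&(abs(S[...,0]-.035)<.05)&(abs(S[...,1]-.05)<.06)&(S[...,2]>.17); Q=S[m]; print('  grip',np.percentile(Q,[2,50,98],axis=0).round(4).tolist())
    m=m&(c.max(2)<70);Q=S[m]; print('  trig?',len(Q),np.percentile(Q,[2,50,98],axis=0).round(4).tolist() if len(Q) else 0)
W,rgb=cloud('scene')
m=np.isfinite(W[...,0])&(W[...,2]>.03)&(W[...,2]<.25)&(W[...,0]>.1)&(W[...,0]<1)
g=np.zeros((1000,1000),np.uint8);ij=((W[m][:,:2]-[0,-.5])*1000).astype(int);ok=(ij>=0).all(1)&(ij<1000).all(1);ij=ij[ok];g[ij[:,1],ij[:,0]]=255
g=cv2.morphologyEx(g,cv2.MORPH_CLOSE,np.ones((15,15)))
nn,l,s,_=cv2.connectedComponentsWithStats(g)
Wm=W[m][ok]
for k in range(1,nn):
    if s[k,4]>300: print('obj x %.3f..%.3f y %.3f..%.3f'%(s[k,0]/1e3,(s[k,0]+s[k,2])/1e3,s[k,1]/1e3-.5,(s[k,1]+s[k,3])/1e3-.5),'zmax',Wm[l[ij[:,1],ij[:,0]]==k][:,2].max().round(3))
E
```

```text
scene wing n 237 mean [-0.081   0.1133  0.1545] top z pct [0.1418 0.157  0.1616] W mean [0.4576 0.1742 0.1478]
  bar dir deg (stand) 50.0 ext 0.1046
  pad [ 0.0963 -0.114   0.0783] 0.0829
  carton top [[-0.0725, -0.081, 0.1069], [0.006, -0.0127, 0.1188]] 538
  grip [[0.0255, 0.0149, 0.1708], [0.0446, 0.0559, 0.1918], [0.0543, 0.0709, 0.1991]]
  trig? 104 [[0.0314, 0.0134, 0.1707], [0.0498, 0.0605, 0.1793], [0.0548, 0.071, 0.1925]]
side wing n 474 mean [-0.0909  0.1173  0.1507] top z pct [0.1384 0.1519 0.159 ] W mean [0.4477 0.1777 0.1436]
  bar dir deg (stand) -130.7 ext 0.1007
  pad [ 0.0886 -0.1119  0.0753] 0.0807
  carton top [[-0.0764, -0.0808, 0.1057], [0.0014, -0.0113, 0.1161]] 476
  grip [[0.0206, 0.0162, 0.1707], [0.0299, 0.0611, 0.187], [0.05, 0.0715, 0.1967]]
  trig? 70 [[0.0201, 0.0193, 0.1705], [0.0314, 0.0699, 0.1795], [0.0457, 0.0726, 0.1893]]
obj x 0.479..0.638 y -0.500..-0.265 zmax 0.08
obj x 0.398..0.484 y -0.217..-0.140 zmax 0.072
obj x 0.536..0.632 y -0.210..-0.120 zmax 0.072
obj x 0.419..0.669 y -0.079..0.217 zmax 0.201
obj x 0.293..0.396 y -0.010..0.094 zmax 0.071
obj x 0.520..0.646 y 0.222..0.477 zmax 0.047
obj x 0.389..0.453 y 0.394..0.462 zmax 0.192
obj x 0.153..0.238 y 0.461..0.500 zmax 0.093
```

```bash
cat > plan.py <<'E'
from h import *
def rows(wps,step=45,yawstep=0.14,op=0,yaw=None,start=None):
    """wps: world TCP waypoints; yaw: final azimuth(deg) of tool x. prints rows"""
    s=sensors.read_state(); p=np.array(s['eef_pos']) if start is None else np.array(start)
    M=R.from_quat(s['orientation']).as_matrix(); az=np.arctan2(M[1,0],M[0,0])
    print('from',p.round(4),'az',np.rad2deg(az).round(2),'down err',np.round(M[:,1],3))
    pts=[]
    for w in wps:
        w=np.array(w,float); L=np.linalg.norm(w-p)*1e3; n=max(1,int(np.ceil(L/step-1e-6)))
        for i in range(n): pts.append((w-p)/n)
        p=w
    out=[]; rem=0 if yaw is None else (np.deg2rad(yaw)-az+np.pi)%(2*np.pi)-np.pi
    T=M.copy(); i=0
    while i<len(pts) or abs(rem)>1e-3:
        d=pts[i] if i<len(pts) else np.zeros(3)
        r=np.clip(rem,-yawstep,yawstep) if yaw is not None else 0
        l=T.T@d*1e3; out.append([op]+[float(v) for v in l.round(1)]+[0,float(np.round(-r,3)),0])
        T=R.from_rotvec([0,0,r]).as_matrix()@T; rem-=r; i+=1
    for k in range(0,len(out),10): print([[int(v) if v==int(v) else v for v in r] for r in out[k:k+10]])
E
python3 - <<'E'
from plan import *
rows([(.50,-.30,.275),(.56,.08,.275),(.451,.228,.25)],yaw=-87.6)
E
```

```text
from [ 0.1609 -0.6552  0.2526] az -76.2 down err [-0.     0.001 -1.   ]
[[0, -24, -2, 37.6, 0, 0.14, 0], [0, -29, -2, 33.9, 0, 0.059, 0], [0, -31, -2, 32.2, 0, 0, 0], [0, -31, -2, 32.2, 0, 0, 0], [0, -31, -2, 32.2, 0, 0, 0], [0, -31, -2, 32.2, 0, 0, 0], [0, -31, -2, 32.2, 0, 0, 0], [0, -31, -2, 32.2, 0, 0, 0], [0, -31, -2, 32.2, 0, 0, 0], [0, -31, -2, 32.2, 0, 0, 0]]
[[0, -31, -2, 32.2, 0, 0, 0], [0, -41.9, 0.1, 8.4, 0, 0, 0], [0, -41.9, 0.1, 8.4, 0, 0, 0], [0, -41.9, 0.1, 8.4, 0, 0, 0], [0, -41.9, 0.1, 8.4, 0, 0, 0], [0, -41.9, 0.1, 8.4, 0, 0, 0], [0, -41.9, 0.1, 8.4, 0, 0, 0], [0, -41.9, 0.1, 8.4, 0, 0, 0], [0, -41.9, 0.1, 8.4, 0, 0, 0], [0, -41.9, 0.1, 8.4, 0, 0, 0]]
[[0, -30.5, 5, -20.5, 0, 0, 0], [0, -30.5, 5, -20.5, 0, 0, 0], [0, -30.5, 5, -20.5, 0, 0, 0], [0, -30.5, 5, -20.5, 0, 0, 0], [0, -30.5, 5, -20.5, 0, 0, 0]]
```

Emit:
arm_command([
  [0, -24, -2, 37.6, 0, 0.14, 0],
  [0, -29, -2, 33.9, 0, 0.059, 0],
  [0, -31, -2, 32.2, 0, 0, 0],
  [0, -31, -2, 32.2, 0, 0, 0],
  [0, -31, -2, 32.2, 0, 0, 0],
  [0, -31, -2, 32.2, 0, 0, 0],
  [0, -31, -2, 32.2, 0, 0, 0],
  [0, -31, -2, 32.2, 0, 0, 0],
  [0, -31, -2, 32.2, 0, 0, 0],
  [0, -31, -2, 32.2, 0, 0, 0],
])

```text
time: 1.15
eef_pos: [0.4705, -0.3309, 0.2733]
orientation: [0.51, -0.49, 0.489, -0.51]
contact_force: [1.3, -0.2, 1.1]
opening: -0.001
```

Emit:
arm_command([
  [0, -31, -2, 32.2, 0, 0, 0],
  [0, -41.9, 0.1, 8.4, 0, 0, 0],
  [0, -41.9, 0.1, 8.4, 0, 0, 0],
  [0, -41.9, 0.1, 8.4, 0, 0, 0],
  [0, -41.9, 0.1, 8.4, 0, 0, 0],
  [0, -41.9, 0.1, 8.4, 0, 0, 0],
  [0, -41.9, 0.1, 8.4, 0, 0, 0],
  [0, -41.9, 0.1, 8.4, 0, 0, 0],
  [0, -41.9, 0.1, 8.4, 0, 0, 0],
  [0, -41.9, 0.1, 8.4, 0, 0, 0],
])

```text
time: 2.15
eef_pos: [0.5601, 0.0815, 0.2743]
orientation: [0.51, -0.489, 0.489, -0.51]
contact_force: [0.1, -0.2, 0.4]
opening: 0.0
```

Emit:
arm_command([
  [0, -30.5, 5, -20.5, 0, 0, 0],
  [0, -30.5, 5, -20.5, 0, 0, 0],
  [0, -30.5, 5, -20.5, 0, 0, 0],
  [0, -30.5, 5, -20.5, 0, 0, 0],
  [0, -30.5, 5, -20.5, 0, 0, 0],
  [0, 0, 0, 0, 0, 0, 0],
])

```text
time: 2.75
eef_pos: [0.448, 0.2323, 0.2489]
orientation: [0.512, -0.489, 0.487, -0.512]
contact_force: [-0.3, -0.8, -0.8]
opening: 0.0
```

```bash
python3 - <<'E'
from h import *
st(); grab('wrist','w1'); grab('side','side1')
W,rgb=cloud('wrist'); z=np.load('stand0.npz'); S=(W-z['C'])@z['R']
m=np.isfinite(W[...,0])&(rgb.max(2)<75)&(np.hypot(S[...,0]+.09,S[...,1]-.115)<.06)&(S[...,2]>.12)&(S[...,2]<.165)
print(m.sum(), W[m].mean(0) if m.any() else 0)
print('axis world', (z['R']@[-.09,.115,.145]+z['C']).round(4))
E
```

```text
t 2.75 p [0.448  0.2323 0.2489] q [ 0.5123 -0.4885  0.4866 -0.5119] F [-0.3 -0.8 -0.8] M [0.   0.04 0.01] op 0.0 j [-0.465  0.331 -0.141  1.881  0.054  0.935 -2.152]
2882 [0.45564668 0.17501253 0.15064742]
axis world [0.4489 0.1752 0.138 ]
```

View pics/w1.png

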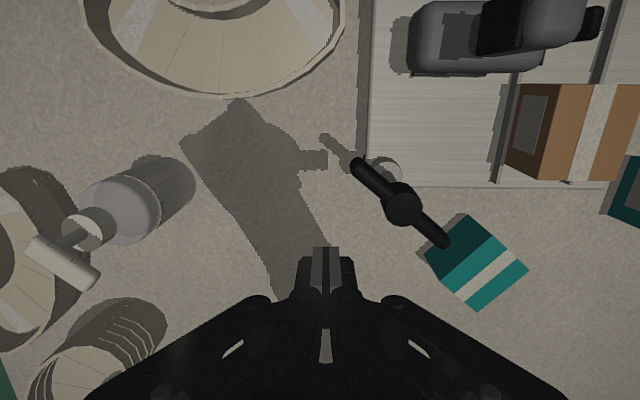

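View pics/side1.png

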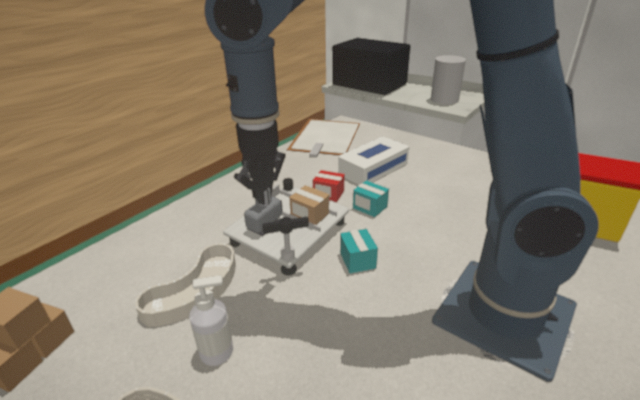

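```bash
python3 - <<'E'
from h import *
print(proj('side',[[.448,.232,.227],[.449,.175,.138],[.448,.232,.4]]))
print(proj('wrist',[[.448,.232,.227],[.449,.175,.151]]), np.load('last_wrist.npz')['pose'].round(3)[:3,3])
W,rgb=cloud('wrist'); m=np.isfinite(W[...,0])&(rgb.max(2)<75)&(np.hypot(W[...,0]-.45,W[...,1]-.175)<.065)&(W[...,2]>.12)&(W[...,2]<.165)
Q=W[m]; print('ctr via minmax along bar');u,s,v=np.linalg.svd(Q[:,:2]-Q[:,:2].mean(0),full_matrices=False);a=(Q[:,:2]-Q[:,:2].mean(0))@v.T; print(v[0],np.percentile(a,[1,99],axis=0),(Q[:,:2].mean(0)+np.percentile(a,[1,99],axis=0).mean(0)@v).round(4), np.rad2deg(np.arctan2(v[0,1],v[0,0])))
E
```

```text
[[263.94261683 203.9975585 ]
 [285.02821149 225.83272633]
 [255.32991362 123.51949707]]
[[325.62514034 260.42886048]
 [398.73730861 211.59493156]] [0.533 0.236 0.37 ]
ctr via minmax along bar
[-0.61221266 -0.79069315] [[-0.04714099 -0.01293314]
 [ 0.05280114  0.01371118]] [0.4536 0.173 ] -127.74966492821513
```

```bash
python3 - <<'E'
from plan import *
a0,a1=93,-241
wps=[(.448,.232,.150)]
n=37
for i in range(1,n+1):
    f=i/n; ph=np.deg2rad(a0+(a1-a0)*f); c=np.array([.451,.175])+f*np.array([.005,-.005]); rho=.045+.012*max(0,1-i/3)
    wps.append((c[0]+rho*np.cos(ph),c[1]+rho*np.sin(ph),.150))
np.save('arc.npy',wps); print(np.hypot(*np.array(wps)[:,:2].T).min())
rows(wps)
E
```

```text
0.4409468924408283
from [0.451  0.2283 0.2493] az -87.49 down err [-0. -0. -1.]
[[0, -1.3, 33.1, -0.9, 0, 0, 0], [0, -1.3, 33.1, -0.9, 0, 0, 0], [0, -1.3, 33.1, -0.9, 0, 0, 0], [0, 4.8, 0, 8.5, 0, 0, 0], [0, 5.8, 0, 7, 0, 0, 0], [0, 6.6, 0, 5.5, 0, 0, 0], [0, 3.8, 0, 6.2, 0, 0, 0], [0, 4.7, 0, 5.5, 0, 0, 0], [0, 5.5, 0, 4.8, 0, 0, 0], [0, 6.2, 0, 3.9, 0, 0, 0]]
[[0, 6.7, 0, 2.9, 0, 0, 0], [0, 7, 0, 1.8, 0, 0, 0], [0, 7.2, 0, 0.7, 0, 0, 0], [0, 7.2, 0, -0.4, 0, 0, 0], [0, 7, 0, -1.5, 0, 0, 0], [0, 6.7, 0, -2.6, 0, 0, 0], [0, 6.2, 0, -3.6, 0, 0, 0], [0, 5.5, 0, -4.5, 0, 0, 0], [0, 4.7, 0, -5.3, 0, 0, 0], [0, 3.8, 0, -5.9, 0, 0, 0]]
[[0, 2.9, 0, -6.4, 0, 0, 0], [0, 1.8, 0, -6.8, 0, 0, 0], [0, 0.7, 0, -6.9, 0, 0, 0], [0, -0.4, 0, -6.9, 0, 0, 0], [0, -1.5, 0, -6.8, 0, 0, 0], [0, -2.6, 0, -6.4, 0, 0, 0], [0, -3.6, 0, -5.9, 0, 0, 0], [0, -4.5, 0, -5.2, 0, 0, 0], [0, -5.3, 0, -4.5, 0, 0, 0], [0, -5.9, 0, -3.5, 0, 0, 0]]
[[0, -6.4, 0, -2.6, 0, 0, 0], [0, -6.8, 0, -1.5, 0, 0, 0], [0, -6.9, 0, -0.4, 0, 0, 0], [0, -6.9, 0, 0.7, 0, 0, 0], [0, -6.7, 0, 1.8, 0, 0, 0], [0, -6.4, 0, 2.9, 0, 0, 0], [0, -5.9, 0, 3.9, 0, 0, 0], [0, -5.2, 0, 4.8, 0, 0, 0], [0, -4.4, 0, 5.6, 0, 0, 0], [0, -3.5, 0, 6.2, 0, 0, 0]]
```

Emit:
arm_command([
  [0, -1.3, 33.1, -0.9, 0, 0, 0],
  [0, -1.3, 33.1, -0.9, 0, 0, 0],
  [0, -1.3, 33.1, -0.9, 0, 0, 0],
  [0, 4.8, 0, 8.5, 0, 0, 0],
  [0, 5.8, 0, 7, 0, 0, 0],
  [0, 6.6, 0, 5.5, 0, 0, 0],
  [0, 3.8, 0, 6.2, 0, 0, 0],
  [0, 4.7, 0, 5.5, 0, 0, 0],
  [0, 5.5, 0, 4.8, 0, 0, 0],
  [0, 6.2, 0, 3.9, 0, 0, 0],
])

```text
time: 3.85
eef_pos: [0.4921, 0.1958, 0.1505]
orientation: [-0.51, 0.489, -0.489, 0.511]
contact_force: [-1.7, 2.4, -0.2]
opening: 0.002
```

```bash
python3 - <<'E'
from h import *
st(); grab('side','side2')
_,rgb=cloud('side'); cv2.imwrite('pics/side2c.png',cv2.resize(rgb[160:290,210:370,::-1],None,fx=4,fy=4,interpolation=cv2.INTER_CUBIC))
E
```

```text
t 3.85 p [0.4921 0.1958 0.1505] q [-0.5101  0.4894 -0.4894  0.5106] F [-1.7  2.4 -0.2] M [0.34 0.33 0.03] op 0.002 j [-0.38   0.484 -0.127  1.947  0.089  0.715 -2.088]
```

View pics/side2c.png

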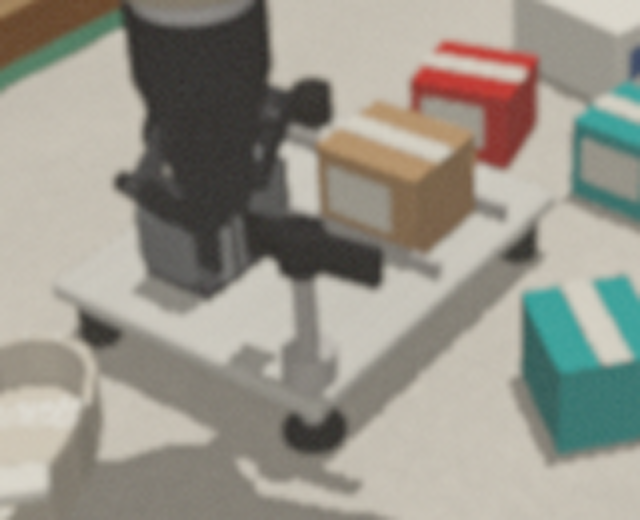

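The side crop shows the fist (about (210,250)) pushing the far end of the bar, and the bar has turned clockwise. I'll carry on round the arc.

Emit:
arm_command([
  [0, 6.7, 0, 2.9, 0, 0, 0],
  [0, 7, 0, 1.8, 0, 0, 0],
  [0, 7.2, 0, 0.7, 0, 0, 0],
  [0, 7.2, 0, -0.4, 0, 0, 0],
  [0, 7, 0, -1.5, 0, 0, 0],
  [0, 6.7, 0, -2.6, 0, 0, 0],
  [0, 6.2, 0, -3.6, 0, 0, 0],
  [0, 5.5, 0, -4.5, 0, 0, 0],
  [0, 4.7, 0, -5.3, 0, 0, 0],
  [0, 3.8, 0, -5.9, 0, 0, 0],
])

```text
time: 4.9
eef_pos: [0.4754, 0.1327, 0.1502]
orientation: [-0.51, 0.489, -0.49, 0.51]
contact_force: [2.0, 2.2, -0.3]
opening: 0.003
```

Emit:
arm_command([
  [0, 2.9, 0, -6.4, 0, 0, 0],
  [0, 1.8, 0, -6.8, 0, 0, 0],
  [0, 0.7, 0, -6.9, 0, 0, 0],
  [0, -0.4, 0, -6.9, 0, 0, 0],
  [0, -1.5, 0, -6.8, 0, 0, 0],
  [0, -2.6, 0, -6.4, 0, 0, 0],
  [0, -3.6, 0, -5.9, 0, 0, 0],
  [0, -4.5, 0, -5.2, 0, 0, 0],
])

```text
time: 5.7
eef_pos: [0.4233, 0.1384, 0.15]
orientation: [0.511, -0.49, 0.489, -0.51]
contact_force: [1.8, -2.3, 0.3]
opening: 0.0
```

```bash
python3 - <<'E'
from h import *
st(); grab('side','side3'); grab('wrist','w3')
_,rgb=cloud('side'); cv2.imwrite('pics/side3c.png',cv2.resize(rgb[160:290,210:370,::-1],None,fx=4,fy=4,interpolation=cv2.INTER_CUBIC))
print(np.load('arc.npy')[[17,24,25,26]])
E
```

```text
t 5.7 p [0.4233 0.1384 0.15  ] q [ 0.5106 -0.4895  0.4894 -0.51  ] F [ 1.8 -2.3  0.3] M [-0.3  -0.48 -0.02] op 0.0 j [-0.322  0.386 -0.135  2.148  0.088  0.614 -2.048]
[[0.47548406 0.13355239 0.15      ]
 [0.42930881 0.13429646 0.15      ]
 [0.42387524 0.13853751 0.15      ]
 [0.41919726 0.1435981  0.15      ]]
```

View pics/side3c.png

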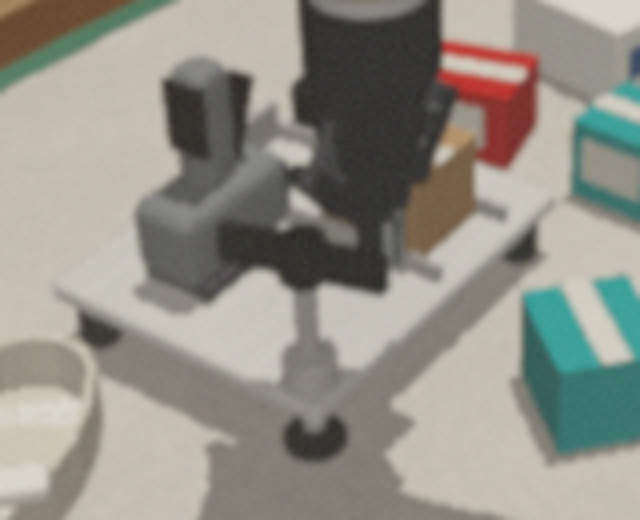

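View pics/w3.png

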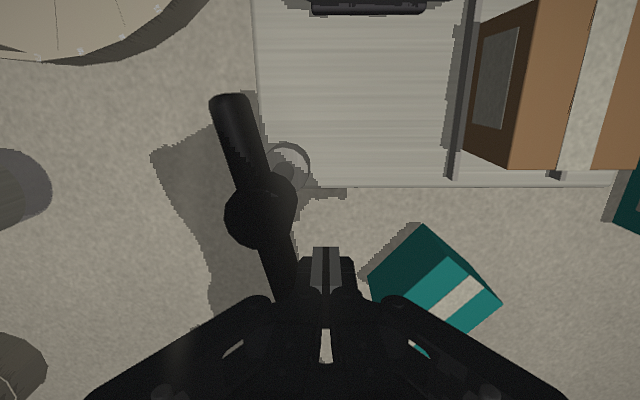

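The wrist view shows the fist (325,265) behind the near end of the bar and the hub at (260,215). The screw foot has visibly wound down. Continuing.

Emit:
arm_command([
  [0, -5.3, 0, -4.5, 0, 0, 0],
  [0, -5.9, 0, -3.5, 0, 0, 0],
  [0, -6.4, 0, -2.6, 0, 0, 0],
  [0, -6.8, 0, -1.5, 0, 0, 0],
  [0, -6.9, 0, -0.4, 0, 0, 0],
  [0, -6.9, 0, 0.7, 0, 0, 0],
  [0, -6.7, 0, 1.8, 0, 0, 0],
  [0, -6.4, 0, 2.9, 0, 0, 0],
])

```text
time: 6.6
eef_pos: [0.4148, 0.19, 0.15]
orientation: [0.511, -0.489, 0.489, -0.51]
contact_force: [-0.8, -1.4, 0.2]
opening: 0.0
```

```bash
python3 - <<'E'
from h import *
st(); grab('side','side4'); grab('wrist','w4')
_,rgb=cloud('side'); cv2.imwrite('pics/side4c.png',cv2.resize(rgb[160:290,210:370,::-1],None,fx=4,fy=4,interpolation=cv2.INTER_CUBIC))
W,rgb=cloud('wrist'); m=np.isfinite(W[...,0])&(rgb.max(2)<75)&(np.hypot(W[...,0]-.455,W[...,1]-.172)<.065)&(W[...,2]>.14)&(W[...,2]<.16)
Q=W[m];u,s,v=np.linalg.svd(Q[:,:2]-Q[:,:2].mean(0),full_matrices=False); print(len(Q),Q.mean(0),np.rad2deg(np.arctan2(v[0,1],v[0,0])))
E
```

```text
t 6.6 p [0.4148 0.19   0.15  ] q [ 0.5106 -0.4895  0.4892 -0.5103] F [-0.8 -1.4  0.2] M [-0.36  0.11  0.04] op 0.0 j [-0.433  0.398 -0.135  2.123  0.089  0.626 -2.159]
10599 [0.45623398 0.17038148 0.15098505] 131.9110278932002
```

View pics/w4.png

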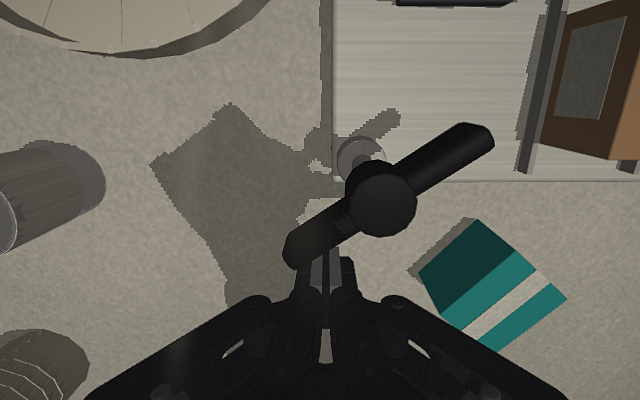

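View pics/side4c.png

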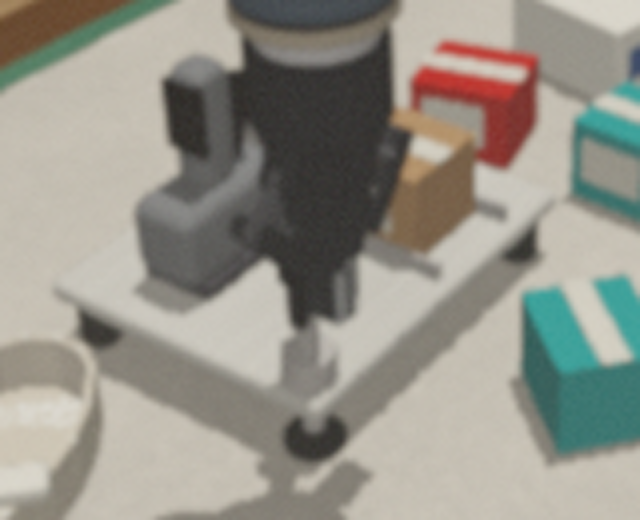

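Emit:
arm_command([
  [0, -5.9, 0, 3.9, 0, 0, 0],
  [0, -5.2, 0, 4.8, 0, 0, 0],
  [0, -4.4, 0, 5.6, 0, 0, 0],
  [0, -3.5, 0, 6.2, 0, 0, 0],
  [0, 0, 0, 0, 0, 0, 0],
])

```text
time: 7.2
eef_pos: [0.4358, 0.2101, 0.1501]
orientation: [-0.51, 0.489, -0.489, 0.511]
contact_force: [-0.1, 0.6, 0.8]
opening: -0.001
```

```bash
python3 - <<'E'
from h import *
st(); grab('wrist','w5');grab('side','side5')
W,rgb=cloud('wrist'); m=np.isfinite(W[...,0])&(rgb.max(2)<75)&(np.hypot(W[...,0]-.455,W[...,1]-.172)<.065)&(W[...,2]>.14)&(W[...,2]<.16)
m[230:,:]=False
Q=W[m];u,s,v=np.linalg.svd(Q[:,:2]-Q[:,:2].mean(0),full_matrices=False); print(len(Q),Q.mean(0),np.rad2deg(np.arctan2(v[0,1],v[0,0])))
E
python3 fit.py
```

```text
t 7.2 p [0.4358 0.2101 0.1501] q [-0.5099  0.4894 -0.4894  0.5109] F [-0.1  0.6  0.8] M [0.02 0.05 0.01] op -0.001 j [-0.45   0.43  -0.133  2.059  0.09   0.657 -2.172]
1528 [0.46803707 0.15992886 0.14676848] -91.51972490546598
scene 4404 3811 plane [ 0.0368 -0.0296  0.032 ] tilt 0.0472 std 0.0018
rect centre [0.55163795 0.05966623] size (219.9760284423828, 269.53326416015625) ang 2.5385444164276123
side 2732 2025 plane [ 0.0012 -0.0028  0.0484] tilt 0.003 std 0.0014
rect centre [0.54933705 0.05842755] size (219.14791870117188, 269.6456604003906) ang 2.935673475265503
```

View pics/w5.png

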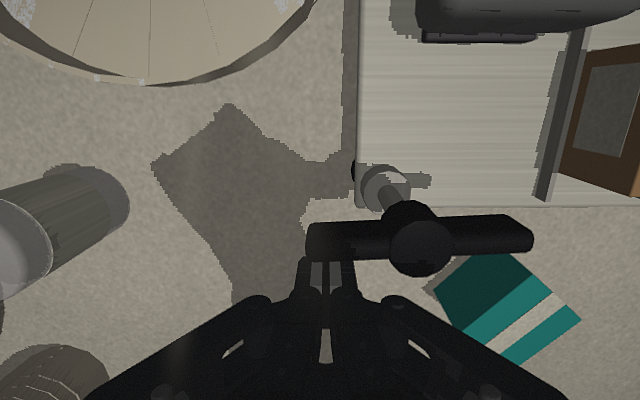

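```bash
python3 - <<'E'
from plan import *
rows([(.433,.214,.152),(.44,.20,.265),(.55,.06,.265),(.644,-.052,.24),(.644,-.052,.115)],yaw=-87.4)
E
```

```text
from [0.4351 0.2096 0.1502] az -87.6 down err [ 0.001  0.001 -1.   ]
[[0, -4.5, -1.8, -1.9, 0, -0.004, 0], [0, 4.7, -37.7, 2.1, 0, 0, 0], [0, 4.7, -37.7, 2.1, 0, 0, 0], [0, 4.7, -37.7, 2.1, 0, 0, 0], [0, 36.2, 0, 25.9, 0, 0, 0], [0, 36.2, 0, 25.9, 0, 0, 0], [0, 36.2, 0, 25.9, 0, 0, 0], [0, 36.2, 0, 25.9, 0, 0, 0], [0, 29, 6.2, 22.2, 0, 0, 0], [0, 29, 6.2, 22.2, 0, 0, 0]]
[[0, 29, 6.2, 22.2, 0, 0, 0], [0, 29, 6.2, 22.2, 0, 0, 0], [0, 0, 41.7, 0, 0, 0, 0], [0, 0, 41.7, 0, 0, 0, 0], [0, 0, 41.7, 0, 0, 0, 0]]
```

Emit:
arm_command([
  [0, -4.5, -1.8, -3, 0, 0, 0],
  [0, 0, -37.7, 0, 0, 0, 0],
  [0, 7, -37.7, 3.7, 0, 0, 0],
  [0, 7, -37.7, 3.7, 0, 0, 0],
  [0, 36.2, 0, 25.9, 0, 0, 0],
  [0, 36.2, 0, 25.9, 0, 0, 0],
  [0, 36.2, 0, 25.9, 0, 0, 0],
  [0, 36.2, 0, 25.9, 0, 0, 0],
  [0, 29, 6.2, 22.2, 0, 0, 0],
  [0, 29, 6.2, 22.2, 0, 0, 0],
])

```text
time: 8.3
eef_pos: [0.5966, 0.0024, 0.2529]
orientation: [-0.51, 0.489, -0.49, 0.511]
contact_force: [0.5, 0.8, 0.6]
opening: 0.006
```

Emit:
arm_command([
  [0, 29, 6.2, 22.2, 0, 0, 0],
  [0, 29, 6.2, 22.2, 0, 0, 0],
  [0, 0, 40, 0, 0, 0, 0],
  [0, 0, 40, 0, 0, 0, 0],
  [0, 0, 0, 0, 0, 0, 0],
])

```text
time: 8.8
eef_pos: [0.6394, -0.0522, 0.1553]
orientation: [0.512, -0.492, 0.487, -0.508]
contact_force: [-0.9, -0.2, -0.8]
opening: -0.001
```

```bash
python3 - <<'E'
from h import *
st(); grab('wrist','w6');grab('side','side6');grab('scene','scene6')
W,rgb=cloud('wrist')
for cam in ['wrist','scene','side']:
    W,rgb=cloud(cam); m=np.isfinite(W[...,0])&(rgb.max(2)<80)&(np.hypot(W[...,0]-.644,W[...,1]+.052)<.035)&(W[...,2]>.06)&(W[...,2]<.09)
    if m.any(): print(cam,m.sum(),np.percentile(W[m],[3,50,97],axis=0).round(4).tolist())
E
python3 fit.py
```

```text
t 8.8 p [ 0.6394 -0.0522  0.1553] q [ 0.5124 -0.4919  0.4869 -0.5083] F [-0.9 -0.2 -0.8] M [ 0.01  0.03 -0.02] op -0.001 j [ 0.042  0.621 -0.054  1.641  0.04   0.89  -1.557]
wrist 1813 [[0.6359, -0.066, 0.0624], [0.6521, -0.052, 0.0807], [0.6637, -0.0245, 0.0821]]
scene 111 [[0.639, -0.0612, 0.0617], [0.6523, -0.047, 0.0792], [0.6642, -0.0366, 0.0839]]
side 72 [[0.6302, -0.0582, 0.0605], [0.6374, -0.0451, 0.0744], [0.6501, -0.0368, 0.0802]]
scene 4356 3790 plane [-0.002  -0.0021  0.0514] tilt 0.0029 std 0.0018
rect centre [0.5542115  0.05899487] size (219.88832092285156, 269.5341796875) ang 2.4195094108581543
side 3048 2241 plane [ 0.0016 -0.0033  0.0482] tilt 0.0037 std 0.0014
rect centre [0.54930148 0.05869681] size (219.07803344726562, 269.2151184082031) ang 2.619548797607422
```

View pics/w6.png

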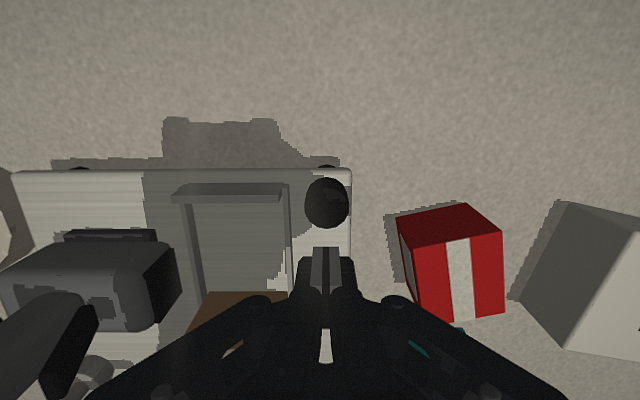

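View pics/side6.png

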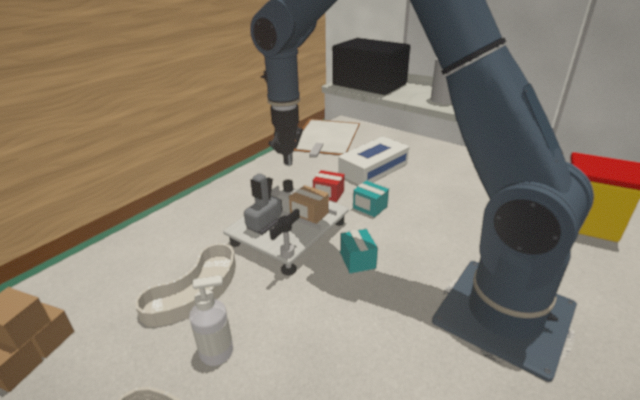

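Emit:
arm_command([
  [0, 0, 22, 3, 0, 0, 0],
  [0, 0, 22, 2, 0, 0, 0],
  [0, 0, 4, 0, 0, 0, 0],
  [0, 0, 3, 0, 0, 0, 0],
  [0, 0, 2, 0, 0, 0, 0],
])

```text
time: 9.45
eef_pos: [0.6485, -0.0524, 0.109]
orientation: [-0.51, 0.489, -0.49, 0.511]
contact_force: [0.1, 0.3, -0.2]
opening: -0.002
```

Emit:
arm_command([
  [0, 0, 2, 0, 0, 0, 0],
  [0, 0, 2, 0, 0, 0, 0],
  [0, 0, 2, 0, 0, 0, 0],
  [0, 0, 0, 0, 0, 0, 0],
])

```text
time: 9.85
eef_pos: [0.6478, -0.0525, 0.1022]
orientation: [-0.51, 0.489, -0.49, 0.511]
contact_force: [-2.3, 0.6, 8.2]
opening: 0.001
```

Contact at TCP z 0.102 as expected, at 8 N. I'll press a little more firmly and hold.

Emit:
arm_command([
  [0, 0, 1, 0, 0, 0, 0],
  [0, 0, 0, 0, 0, 0, 0],
  [0, 0, 0, 0, 0, 0, 0],
])

```text
time: 10.15
eef_pos: [0.6478, -0.0525, 0.1021]
orientation: [-0.51, 0.489, -0.49, 0.511]
contact_force: [-4.3, -0.0, 16.2]
opening: -0.001
```

```bash
python3 - <<'E'
from h import *
st(); grab('scene','scene7');grab('side','side7')
_,rgb=cloud('scene'); cv2.imwrite('pics/scene7c.png',cv2.resize(rgb[160:300,240:420,::-1],None,fx=4,fy=4,interpolation=cv2.INTER_CUBIC))
E
python3 fit.py
```

```text
t 10.15 p [ 0.6478 -0.0525  0.1021] q [-0.5099  0.4891 -0.4899  0.5106] F [-4.3 -0.  16.2] M [ 0.14  1.19 -0.  ] op -0.001 j [ 0.04   0.688 -0.052  1.674  0.047  0.779 -1.563]
scene 4198 3664 plane [-0.0014 -0.0026  0.051 ] tilt 0.003 std 0.0018
rect centre [0.55375337 0.05782797] size (220.77748107910156, 269.4232482910156) ang 2.968234062194824
side 3058 2232 plane [ 0.0013 -0.0027  0.0483] tilt 0.003 std 0.0014
rect centre [0.54851041 0.05874045] size (218.6651611328125, 268.7451477050781) ang 2.2906100749969482
```

View pics/scene7c.png

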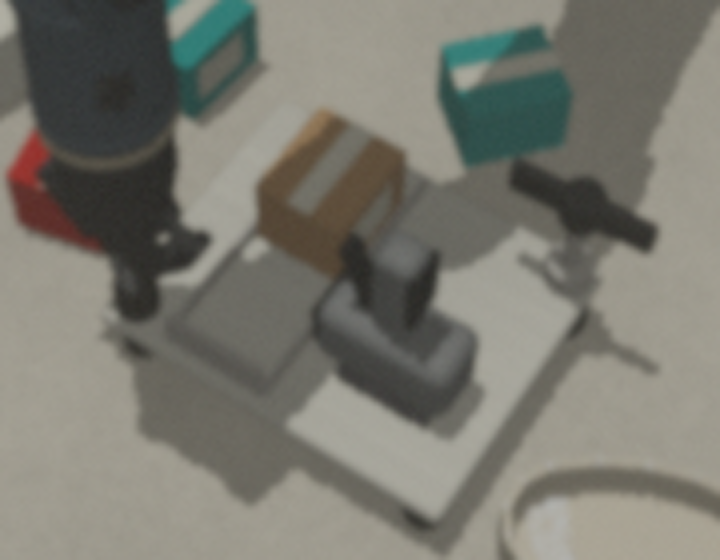

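```bash
python3 - <<'E'
from plan import *
rows([(.645,-.052,.19),(.4515,.0096,.19),(.4515,.0096,.095)],yaw=-87.5)
E
```

```text
from [ 0.6478 -0.0525  0.1021] az -87.62 down err [ 0.001 -0.    -1.   ]
[[0, -0.3, -44, -1.3, 0, -0.002, 0], [0, -0.3, -44, -1.3, 0, 0, 0], [0, -14, -0.1, -38.1, 0, 0, 0], [0, -14, -0.1, -38.1, 0, 0, 0], [0, -14, -0.1, -38.1, 0, 0, 0], [0, -14, -0.1, -38.1, 0, 0, 0], [0, -14, -0.1, -38.1, 0, 0, 0], [0, 0, 31.7, 0, 0, 0, 0], [0, 0, 31.7, 0, 0, 0, 0], [0, 0, 31.7, 0, 0, 0, 0]]
```

Emit:
arm_command([
  [0, -0.3, -44, -1.3, 0, 0, 0],
  [0, -0.3, -44, -1.3, 0, 0, 0],
  [0, -14, 0, -38.1, 0, 0, 0],
  [0, -14, 0, -38.1, 0, 0, 0],
  [0, -14, 0, -38.1, 0, 0, 0],
  [0, -14, 0, -38.1, 0, 0, 0],
  [0, -14, 0, -38.1, 0, 0, 0],
  [0, 0, 0, 0, 0, 0, 0],
])

```text
time: 11.05
eef_pos: [0.4465, 0.011, 0.1883]
orientation: [0.512, -0.49, 0.488, -0.51]
contact_force: [1.2, -0.6, 0.4]
opening: 0.004
```

```bash
python3 - <<'E'
from h import *
st(); grab('wrist','w8')
W,rgb=cloud('wrist'); c=rgb.astype(int)
m=np.isfinite(W[...,0])&(c[...,0]-c[...,2]>18)&(W[...,2]>.055)&(W[...,2]<.14)&(W[...,0]>.4)&(W[...,0]<.65)&(W[...,1]>-.06)&(W[...,1]<.09)
Q=W[m]; yaw=np.deg2rad(2.5); S=(Q[:,:2]-[.5515,.059])@np.array([[np.cos(yaw),-np.sin(yaw)],[np.sin(yaw),np.cos(yaw)]])
print(len(Q),np.percentile(S,[1,50,99],axis=0).round(4).tolist(),np.percentile(Q,[1,50,99],axis=0).round(4).tolist())
E
```

```text
t 11.05 p [0.4465 0.011  0.1883] q [ 0.5118 -0.4898  0.4879 -0.51  ] F [ 1.2 -0.6  0.4] M [ 0.05 -0.01 -0.01] op 0.004 j [-0.074  0.327 -0.073  2.097  0.035  0.722 -1.696]
11075 [[-0.0756, -0.0809], [-0.0333, -0.0552], [0.002, -0.0121]] [[0.4779, -0.0237, 0.1142], [0.5205, 0.0036, 0.1159], [0.5561, 0.0459, 0.1175]]
```

View pics/w8.png

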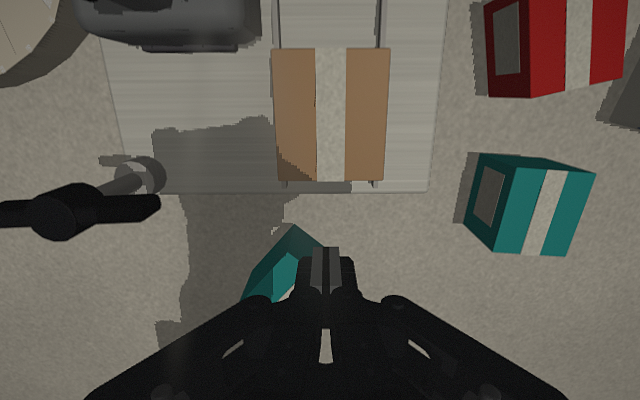

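Emit:
arm_command([
  [0, 0, 31, 0, 0, 0, 0],
  [0, 0, 31, 0, 0, 0, 0],
  [0, 0, 31, 0, 0, 0, 0],
  [0, 0, 0, 6, 0, 0, 0],
  [0, 0, 0, 8, 0, 0, 0],
  [0, 0, 0, 8, 0, 0, 0],
  [0, 0, 0, 8, 0, 0, 0],
  [0, 0, 0, 8, 0, 0, 0],
])

```text
time: 11.9
eef_pos: [0.4909, 0.0116, 0.0962]
orientation: [-0.51, 0.489, -0.49, 0.511]
contact_force: [-2.5, -0.4, 0.5]
opening: 0.001
```

Emit:
arm_command([
  [0, 0, 0, 8, 0, 0, 0],
  [0, 0, 0, 8, 0, 0, 0],
  [0, 0, 0, 8, 0, 0, 0],
  [0, 0, 0, 8, 0, 0, 0],
  [0, 0, 0, 8, 0, 0, 0],
  [0, 0, 0, 8, 0, 0, 0],
])

```text
time: 12.5
eef_pos: [0.5382, 0.0136, 0.0951]
orientation: [0.51, -0.489, 0.489, -0.51]
contact_force: [-1.4, 0.9, -0.0]
opening: 0.004
```

```bash
cat > carton.py <<'E'
from h import *
import sys
st(); grab('wrist',sys.argv[1]); grab('scene',sys.argv[1]+'s')
yaw=np.deg2rad(2.5)
for n in ('wrist','scene'):
    W,rgb=cloud(n); c=rgb.astype(int)
    m=np.isfinite(W[...,0])&(c[...,0]-c[...,2]>18)&(W[...,2]>.1)&(W[...,2]<.13)&(W[...,0]>.4)&(W[...,0]<.68)&(W[...,1]>-.06)&(W[...,1]<.09)
    Q=W[m]; S=(Q[:,:2]-[.5515,.059])@np.array([[np.cos(yaw),-np.sin(yaw)],[np.sin(yaw),np.cos(yaw)]])
    if len(Q):print(n,len(Q),np.percentile(S,[1,50,99],axis=0).round(4).tolist(),np.percentile(Q[:,2],[1,50,99]).round(4).tolist())
_,rgb=cloud('scene'); cv2.imwrite('pics/%ssc.png'%sys.argv[1],cv2.resize(rgb[160:300,240:420,::-1],None,fx=4,fy=4,interpolation=cv2.INTER_CUBIC))
E
python3 carton.py w9
```

```text
t 12.5 p [0.5382 0.0136 0.0951] q [ 0.5104 -0.4895  0.4894 -0.5103] F [-1.4  0.9 -0. ] M [-0.04  0.42  0.02] op 0.004 j [-0.071  0.574 -0.061  1.977  0.059  0.593 -1.701]
wrist 39056 [[0.0, -0.0807], [0.0465, -0.0468], [0.0775, -0.0125]] [0.1147, 0.1163, 0.1178]
scene 687 [[0.0003, -0.0805], [0.0452, -0.0372], [0.0805, -0.0107]] [0.101, 0.1149, 0.1197]
```

View pics/w9.png

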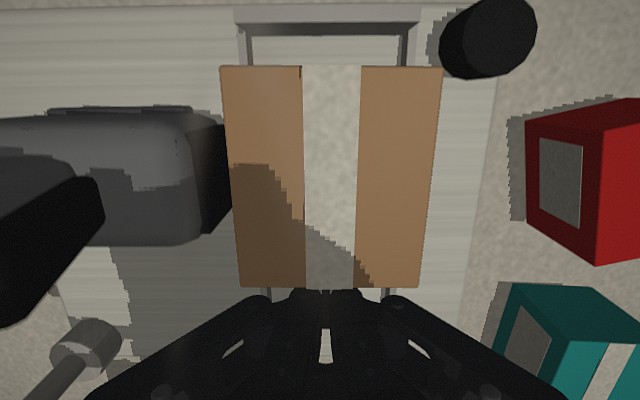

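View pics/w9sc.png

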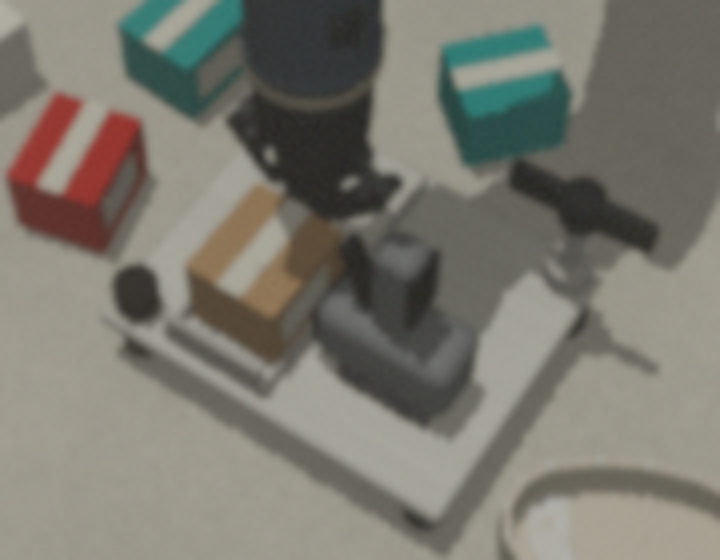

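Emit:
arm_command([
  [0, 0, 0, 6, 0, 0, 0],
  [0, 0, 0, 4, 0, 0, 0],
  [0, 0, 0, 2, 0, 0, 0],
  [0, 0, 0, 2, 0, 0, 0],
])

```text
time: 13.0
eef_pos: [0.5515, 0.0142, 0.0951]
orientation: [0.51, -0.49, 0.489, -0.51]
contact_force: [-2.3, -0.9, 1.4]
opening: -0.002
```

Emit:
arm_command([
  [0, 0, 0, 1.5, 0, 0, 0],
])

```text
time: 13.1
eef_pos: [0.553, 0.0143, 0.0952]
orientation: [0.51, -0.49, 0.489, -0.51]
contact_force: [-2.0, -0.0, 0.2]
opening: 0.0
```

Emit:
arm_command([
  [0, 0, 0, 1, 0, 0, 0],
  [0, 0, 0, 1, 0, 0, 0],
])

```text
time: 13.3
eef_pos: [0.555, 0.0143, 0.0952]
orientation: [0.51, -0.489, 0.489, -0.51]
contact_force: [-2.8, -0.5, 0.0]
opening: 0.001
```

Emit:
arm_command([
  [0, 0, 0, 1, 0, 0, 0],
])

```text
time: 13.4
eef_pos: [0.5561, 0.0144, 0.0952]
orientation: [0.51, -0.489, 0.489, -0.51]
contact_force: [-2.0, -0.2, 0.4]
opening: -0.002
```

Emit:
arm_command([
  [0, 0, 0, 1, 0, 0, 0],
])

```text
time: 13.5
eef_pos: [0.5569, 0.0143, 0.0952]
orientation: [0.51, -0.49, 0.489, -0.51]
contact_force: [-3.6, -0.9, 0.4]
opening: -0.002
```

Emit:
arm_command([
  [0, 0, 0, 1, 0, 0, 0],
])

```text
time: 13.6
eef_pos: [0.5572, 0.0141, 0.0951]
orientation: [0.511, -0.49, 0.489, -0.51]
contact_force: [-7.4, -1.0, 2.7]
opening: -0.002
```

```bash
python3 carton.py w10
```

```text
t 13.6 p [0.5572 0.0141 0.0951] q [ 0.5108 -0.4899  0.4892 -0.5097] F [-7.4 -1.   2.7] M [-0.37  1.22 -0.03] op -0.002 j [-0.07   0.594 -0.061  1.927  0.059  0.624 -1.697]
wrist 40841 [[0.0185, -0.081], [0.0656, -0.0473], [0.0958, -0.0129]] [0.1145, 0.1161, 0.1176]
scene 693 [[0.0176, -0.0813], [0.0621, -0.0381], [0.0974, -0.0113]] [0.1015, 0.1149, 0.1198]
```

View pics/w10.png

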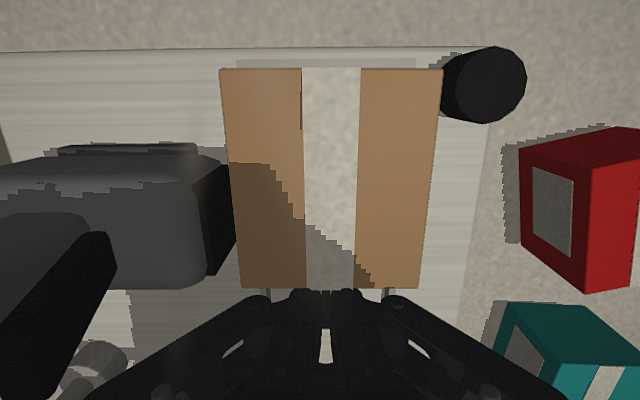

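```bash
python3 - <<'E'
from plan import *
rows([(.52,.0125,.095),(.50,.02,.27),(.50,.10,.285)],yaw=-87.5)
E
```

```text
from [0.5572 0.014  0.095 ] az -87.62 down err [-0.002 -0.001 -1.   ]
[[0, 0, 0.1, -37.3, 0, -0.002, 0], [0, -2.1, -43.7, -5, 0, 0, 0], [0, -2.1, -43.7, -5, 0, 0, 0], [0, -2.1, -43.7, -5, 0, 0, 0], [0, -2.1, -43.7, -5, 0, 0, 0], [0, -40, -7.5, 1.7, 0, 0, 0], [0, -40, -7.5, 1.7, 0, 0, 0]]
```

Emit:
arm_command([
  [0, 0, 0, -37.3, 0, 0, 0],
  [0, -2.1, -43.7, -5, 0, 0, 0],
  [0, -2.1, -43.7, -5, 0, 0, 0],
  [0, -2.1, -43.7, -5, 0, 0, 0],
  [85, -2.1, -43.7, -5, 0, 0, 0],
  [85, -40, -7.5, 1.7, 0, 0, 0],
  [85, -40, -7.5, 1.7, 0, 0, 0],
  [85, 0, 0, 0, 0, 0, 0],
])

```text
time: 14.5
eef_pos: [0.5013, 0.1068, 0.2867]
orientation: [-0.51, 0.488, -0.488, 0.514]
contact_force: [-0.1, -0.5, -0.4]
opening: 0.68
```

```bash
python3 carton.py w11; python3 - <<'E'
from h import *
grab('side','side11')
yaw=np.deg2rad(2.5)
for n in ('wrist','scene','side'):
    W,rgb=cloud(n); S=W.copy(); S[...,:2]=(W[...,:2]-[.5515,.059])@np.array([[np.cos(yaw),-np.sin(yaw)],[np.sin(yaw),np.cos(yaw)]])
    m=np.isfinite(W[...,0])&(abs(S[...,0]-.035)<.04)&(abs(S[...,1]-.045)<.06)
    for lo,hi in ((.15,.165),(.165,.18),(.18,.192),(.192,.21)):
        k=m&(W[...,2]>lo)&(W[...,2]<hi); Q=S[k]
        if len(Q): print(n,lo,len(Q),np.percentile(Q,[1,99],axis=0).round(4)[:,:2].tolist())
E
python3 fit.py
```

```text
t 14.5 p [0.5013 0.1068 0.2867] q [-0.51    0.4876 -0.4876  0.5142] F [-0.1 -0.5 -0.4] M [-0.04 -0.02  0.01] op 0.68 j [-0.219  0.301 -0.107  1.81   0.034  1.027 -1.861]
wrist 5707 [[0.0174, -0.0815], [0.0588, -0.0376], [0.0952, -0.0126]] [0.1078, 0.1159, 0.1177]
scene 705 [[0.0167, -0.0808], [0.061, -0.0383], [0.0971, -0.0114]] [0.1007, 0.1149, 0.1198]
wrist 0.15 204 [[0.0273, 0.022], [0.0451, 0.0293]]
wrist 0.165 380 [[0.0277, 0.0127], [0.0446, 0.0235]]
wrist 0.18 418 [[0.0206, 0.0391], [0.0512, 0.0719]]
wrist 0.192 1712 [[0.0223, 0.0402], [0.0498, 0.0677]]
scene 0.15 78 [[0.0255, 0.0189], [0.053, 0.0729]]
scene 0.165 89 [[0.023, 0.0139], [0.0521, 0.0731]]
scene 0.18 67 [[0.023, 0.0423], [0.0516, 0.0728]]
scene 0.192 113 [[0.0233, 0.0417], [0.0503, 0.0686]]
side 0.15 117 [[0.0177, 0.0186], [0.0484, 0.0737]]
side 0.165 114 [[0.0174, 0.0149], [0.0501, 0.074]]
side 0.18 87 [[0.018, 0.0425], [0.0481, 0.0736]]
side 0.192 59 [[0.0207, 0.0436], [0.0466, 0.0692]]
scene 4338 3736 plane [-0.0024 -0.001   0.0514] tilt 0.0026 std 0.0018
rect centre [0.55325272 0.05795184] size (221.00717163085938, 269.8261413574219) ang 3.251945734024048
side 3485 2708 plane [ 0.0018 -0.0031  0.0481] tilt 0.0036 std 0.0014
rect centre [0.54928455 0.0592402 ] size (218.91033935546875, 268.2684631347656) ang 2.602562189102173
```

View pics/w11.png

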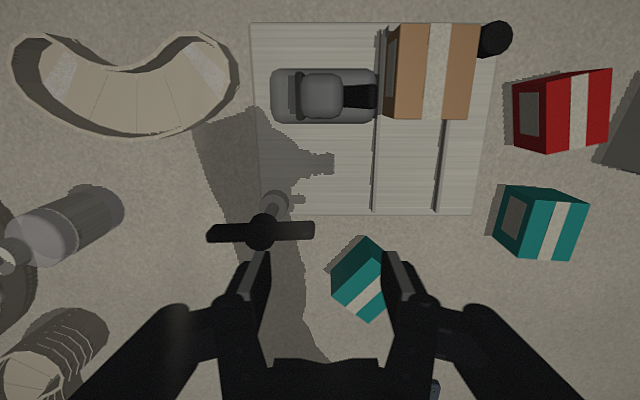

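View pics/w11sc.png

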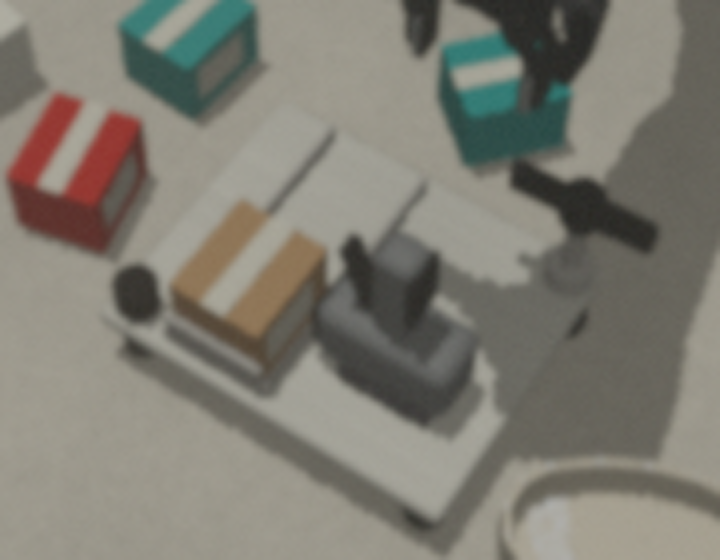

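```bash
python3 - <<'E'
from plan import *
rows([(.585,.1055,.265),(.585,.1055,.167)],op=85,yaw=-87.5)
E
```

```text
from [0.5008 0.1002 0.285 ] az -87.59 down err [ 0.001 -0.    -1.   ]
[[85, -0.9, 10, 42.2, 0, -0.002, 0], [85, -0.8, 10, 42.2, 0, 0, 0], [85, 0, 32.7, 0, 0, 0, 0], [85, 0, 32.7, 0, 0, 0, 0], [85, 0, 32.7, 0, 0, 0, 0]]
```

Emit:
arm_command([
  [85, -0.9, 10, 42.2, 0, 0, 0],
  [85, -0.8, 10, 42.2, 0, 0, 0],
  [85, 0, 0, 0, 0, 0, 0],
  [85, 0, 25, 0, 0, 0, 0],
  [85, 0, 25, 0, 0, 0, 0],
  [85, 0, 25, 0, 0, 0, 0],
  [85, 0, 23, 0, 0, 0, 0],
  [85, 0, 0, 0, 0, 0, 0],
])

```text
time: 15.45
eef_pos: [0.5829, 0.1038, 0.1641]
orientation: [0.512, -0.491, 0.489, -0.508]
contact_force: [-0.6, -0.8, 0.1]
opening: 0.998
```

```bash
python3 - <<'E'
from h import *
st(); grab('wrist','w12'); grab('scene','s12')
_,rgb=cloud('scene'); cv2.imwrite('pics/s12c.png',cv2.resize(rgb[160:300,240:420,::-1],None,fx=4,fy=4,interpolation=cv2.INTER_CUBIC))
E
```

```text
t 15.45 p [0.5829 0.1038 0.1641] q [ 0.5118 -0.4908  0.4889 -0.5081] F [-0.6 -0.8  0.1] M [0.02 0.01 0.04] op 0.998 j [-0.199  0.546 -0.087  1.769  0.061  0.836 -1.846]
```

View pics/w12.png

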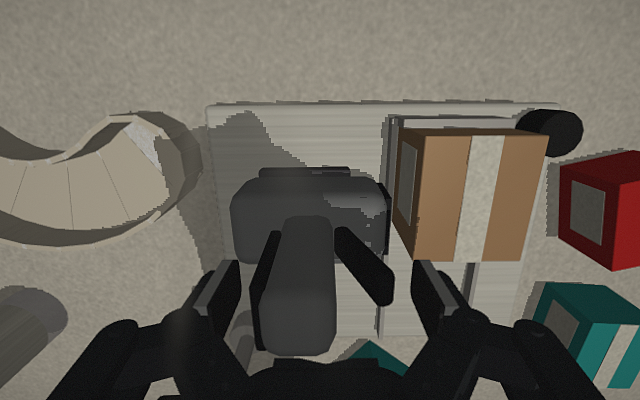

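View pics/s12c.png

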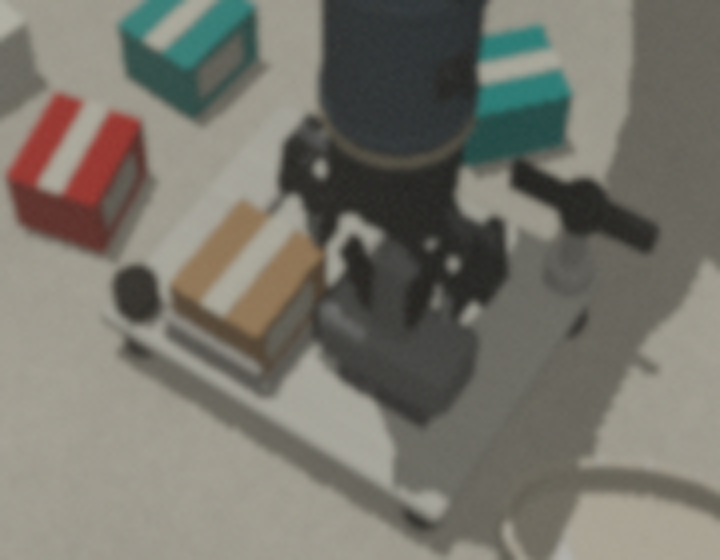

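Emit:
arm_command([
  [80, -5, 0, 1, 0, 0, 0],
  [70, 0, 0, 0, 0, 0, 0],
  [60, 0, 0, 0, 0, 0, 0],
  [55, 0, 0, 0, 0, 0, 0],
  [50, 0, 0, 0, 0, 0, 0],
  [47, 0, 0, 0, 0, 0, 0],
  [47, 0, 0, 0, 0, 0, 0],
])

```text
time: 16.25
eef_pos: [0.5857, 0.1105, 0.1671]
orientation: [-0.51, 0.489, -0.49, 0.51]
contact_force: [-0.0, -4.6, 2.9]
opening: 0.549
```

```bash
python3 - <<'E'
from h import *
st(); grab('wrist','w13')
E
```

```text
t 16.25 p [0.5857 0.1105 0.1671] q [-0.5103  0.4894 -0.4896  0.5103] F [-0.  -4.6  2.9] M [-1.02 -0.13  0.1 ] op 0.549 j [-0.209  0.544 -0.087  1.761  0.061  0.839 -1.854]
```

View pics/w13.png

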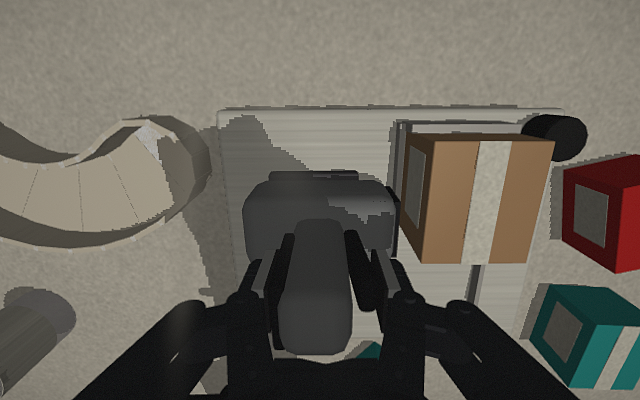

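Emit:
arm_command([
  [44, 0, 0, 0, 0, 0, 0],
  [42, 0, 0, 0, 0, 0, 0],
  [42, 0, 0, 0, 0, 0, 0],
])

```text
time: 16.6
eef_pos: [0.5856, 0.1106, 0.167]
orientation: [0.51, -0.489, 0.489, -0.51]
contact_force: [1.2, -5.0, 3.0]
opening: 0.495
```

```bash
python3 - <<'E'
from h import *
st(); grab('wrist','w14')
E
```

```text
t 16.6 p [0.5856 0.1106 0.167 ] q [ 0.5104 -0.4894  0.4895 -0.5103] F [ 1.2 -5.   3. ] M [-1.08 -0.12 -0.04] op 0.495 j [-0.209  0.545 -0.088  1.761  0.061  0.839 -1.854]
```

View pics/w14.png

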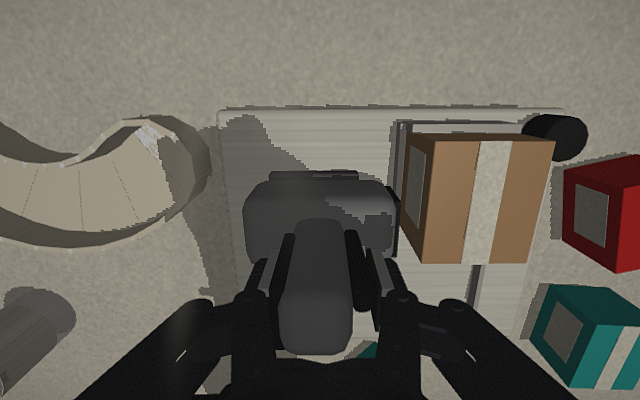

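Emit:
arm_command([
  [40, 0, 0, 0, 0, 0, 0],
  [39, 0, 0, 0, 0, 0, 0],
  [39, 0, 0, 0, 0, 0, 0],
  [39, 0, 0, 0, 0, 0, 0],
])

```text
time: 17.05
eef_pos: [0.5856, 0.1102, 0.1672]
orientation: [0.51, -0.489, 0.49, -0.51]
contact_force: [-0.4, -6.0, 5.8]
opening: 0.461
```

```bash
python3 - <<'E'
from h import *
st(); grab('wrist','w15')
E
```

```text
t 17.05 p [0.5856 0.1102 0.1672] q [ 0.5105 -0.4893  0.4897 -0.5101] F [-0.4 -6.   5.8] M [-1.51  0.09  0.12] op 0.461 j [-0.209  0.544 -0.087  1.761  0.062  0.84  -1.854]
```

View pics/w15.png

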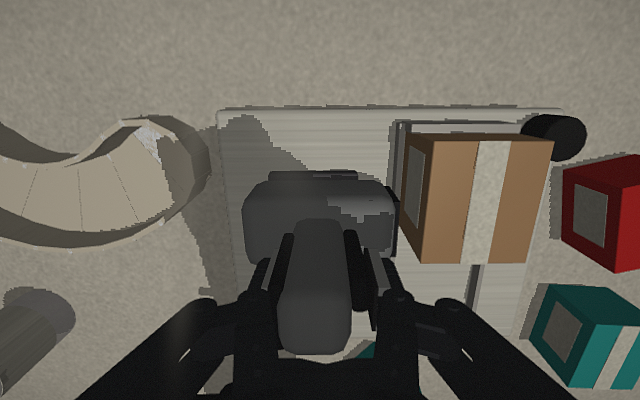

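Emit:
arm_command([
  [37, 0, 0, 0, 0, 0, 0],
  [36, 0, 0, 0, 0, 0, 0],
  [36, 0, 0, 0, 0, 0, 0],
])

```text
time: 17.4
eef_pos: [0.5856, 0.1107, 0.1675]
orientation: [0.511, -0.489, 0.489, -0.51]
contact_force: [-0.2, -4.0, 8.0]
opening: 0.439
```

Emit:
arm_command([
  [35, 0, 0, 0, 0, 0, 0],
  [35, 0, 0, 0, 0, 0, 0],
  [35, 0, 0, 0, 0, 0, 0],
])

```text
time: 17.7
eef_pos: [0.5856, 0.1107, 0.1675]
orientation: [0.511, -0.489, 0.489, -0.511]
contact_force: [-0.5, -4.1, 9.2]
opening: 0.44
```

```bash
python3 carton.py w16; python3 - <<'E'
from h import *
grab('side','side16')
_,rgb=cloud('side'); cv2.imwrite('pics/side16c.png',cv2.resize(rgb[150:290,210:370,::-1],None,fx=4,fy=4,interpolation=cv2.INTER_CUBIC))
E
python3 fit.py
```

```text
t 17.7 p [0.5856 0.1107 0.1675] q [ 0.5105 -0.489   0.4895 -0.5105] F [-0.5 -4.1  9.2] M [-1.98  0.21  0.21] op 0.44 j [-0.209  0.544 -0.088  1.76   0.062  0.84  -1.854]
wrist 13123 [[0.0176, -0.0809], [0.062, -0.042], [0.0965, -0.0121]] [0.1023, 0.1161, 0.1176]
scene 702 [[0.0175, -0.081], [0.061, -0.0382], [0.0973, -0.0114]] [0.1014, 0.1149, 0.1195]
scene 3317 2854 plane [-0.0016 -0.0013  0.051 ] tilt 0.0021 std 0.0018
rect centre [0.55353011 0.05835474] size (218.74859619140625, 269.77972412109375) ang 2.6718647480010986
side 3481 2686 plane [ 0.001  -0.0022  0.0484] tilt 0.0025 std 0.0013
rect centre [0.54968457 0.05742569] size (220.13905334472656, 271.0569152832031) ang 2.516875743865967
```

View pics/w16sc.png

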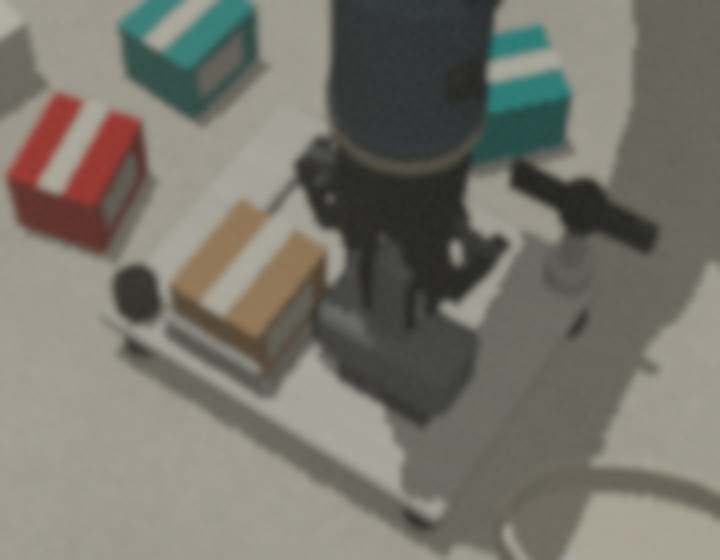

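View pics/w16.png

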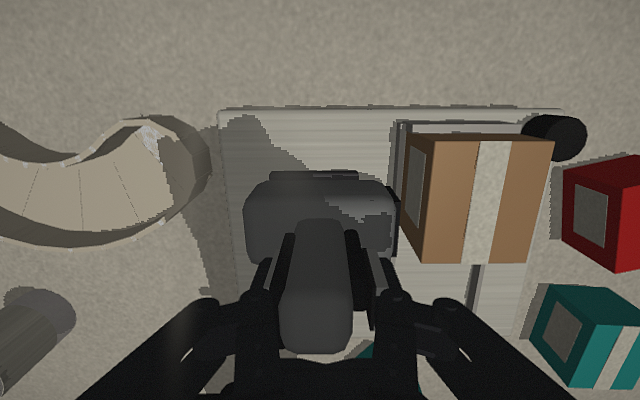

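Emit:
arm_command([
  [45, 0, 0, 0, 0, 0, 0],
  [60, 0, 0, 0, 0, 0, 0],
  [85, 2, 0, 0, 0, 0, 0],
  [85, 2, 0, 0, 0, 0, 0],
  [85, 1, 0, 0, 0, 0, 0],
  [85, 0, 0, 0, 0, 0, 0],
  [85, 0, 0, 0, 0, 0, 0],
])

```text
time: 18.55
eef_pos: [0.5858, 0.1061, 0.1671]
orientation: [-0.51, 0.489, -0.489, 0.511]
contact_force: [0.1, 0.4, -0.4]
opening: 0.994
```

Emit:
arm_command([
  [85, 0, -20, 0, 0, 0, 0],
  [85, 0, -30, 0, 0, 0, 0],
  [85, 0, -40, 0, 0, 0, 0],
  [85, 5, -30, -40, 0, 0, 0],
  [85, 10, 0, -45, 0, 0, 0],
  [85, 0, 0, 0, 0, 0, 0],
  [85, 0, 0, 0, 0, 0, 0],
])

```text
time: 19.25
eef_pos: [0.5012, 0.0872, 0.2875]
orientation: [-0.51, 0.489, -0.49, 0.511]
contact_force: [0.7, 1.0, -0.3]
opening: 0.995
```

```bash
python3 carton.py w17; python3 - <<'E'
from h import *
grab('side','side17')
yaw=np.deg2rad(2.5)
for n in ('wrist','scene','side'):
    W,rgb=cloud(n); S=W.copy(); S[...,:2]=(W[...,:2]-[.5515,.059])@np.array([[np.cos(yaw),-np.sin(yaw)],[np.sin(yaw),np.cos(yaw)]])
    m=np.isfinite(W[...,0])&(abs(S[...,0]-.035)<.04)&(abs(S[...,1]-.045)<.06)
    for lo,hi in ((.15,.165),(.165,.18),(.18,.192)):
        k=m&(W[...,2]>lo)&(W[...,2]<hi); Q=S[k]
        if len(Q): print(n,lo,len(Q),np.percentile(Q,[1,99],axis=0).round(4)[:,:2].tolist())
E
python3 fit.py
```

```text
t 19.25 p [0.5012 0.0872 0.2875] q [-0.51    0.4892 -0.4897  0.5107] F [ 0.7  1.  -0.3] M [-0.06  0.01 -0.05] op 0.995 j [-0.191  0.296 -0.098  1.815  0.033  1.031 -1.831]
wrist 5683 [[0.0175, -0.0814], [0.059, -0.0378], [0.0951, -0.0125]] [0.1098, 0.1159, 0.1176]
scene 698 [[0.0182, -0.0812], [0.0615, -0.0383], [0.0968, -0.0115]] [0.1014, 0.115, 0.1192]
wrist 0.15 200 [[0.0263, 0.0224], [0.0453, 0.0404]]
wrist 0.165 377 [[0.0272, 0.0131], [0.0455, 0.0473]]
wrist 0.18 431 [[0.0204, 0.0389], [0.0515, 0.0719]]
scene 0.15 85 [[0.0218, 0.0193], [0.0522, 0.0728]]
scene 0.165 85 [[0.0258, 0.014], [0.0522, 0.0731]]
scene 0.18 66 [[0.0219, 0.0411], [0.0523, 0.0726]]
side 0.15 121 [[0.0175, 0.0173], [0.0486, 0.0734]]
side 0.165 109 [[0.0179, 0.0163], [0.0478, 0.074]]
side 0.18 90 [[0.0174, 0.0419], [0.0483, 0.0734]]
scene 4320 3736 plane [-0.0016 -0.0029  0.0511] tilt 0.0033 std 0.0018
rect centre [0.55311198 0.05884241] size (220.3431854248047, 268.8720703125) ang 2.6630005836486816
side 3476 2686 plane [ 0.0012 -0.0023  0.0484] tilt 0.0026 std 0.0014
rect centre [0.54916153 0.05809232] size (218.3300018310547, 270.305419921875) ang 3.1798300743103027
```

View pics/w17.png

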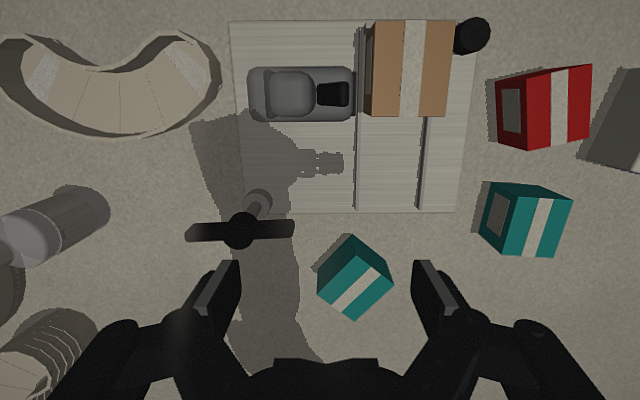

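View pics/side17.png

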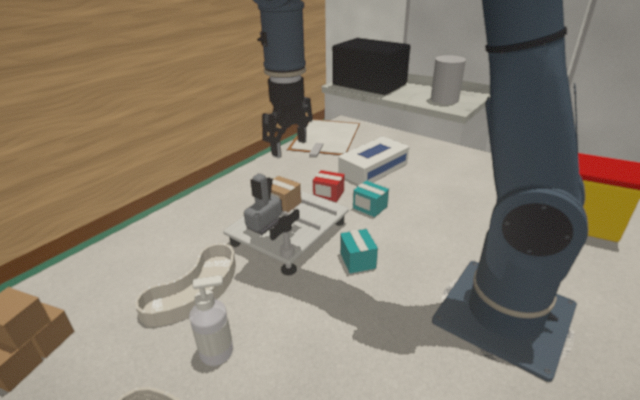

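Emit:
arm_command([
  [85, 0, 0, 0, 0, 0, 0],
  [85, 0, 0, 0, 0, 0, 0],
  [85, 0, 0, 0, 0, 0, 0],
])

```text
time: 19.7
eef_pos: [0.502, 0.0874, 0.2865]
orientation: [0.51, -0.49, 0.489, -0.51]
contact_force: [-0.1, -0.5, 1.1]
opening: 0.993
```

```bash
python3 - <<'E'
from h import *
st(); print(close_job())
E
```

```text
t 19.7 p [0.502  0.0874 0.2865] q [ 0.5105 -0.4895  0.4893 -0.5102] F [-0.1 -0.5  1.1] M [-0.03  0.02 -0.07] op 0.993 j [-0.191  0.299 -0.098  1.813  0.033  1.031 -1.831]
the job is handed in; nothing more can be done
None
```

I carried out all four steps in order and handed the job in at 19.7 s; no verdict was reported.

- **Wing handle:** I pushed it clockwise from about 2.3 rad to about 7.85 rad, judged by the bar's direction in the wrist view. The plate tilt went from about 0.048 rad to about 0.003 rad.
- **Press pad:** I pressed it with about 16 N, and the plate stayed level at about 0.003 rad.
- **Carton:** I pushed it along the lane until the resistance rose from about 2 N to 7 N at the stop. Its far face measures x 0.095–0.097 m in the stand frame, against 0.095 m for the stop.
- **Trigger:** I squeezed it until the jaws stopped against the grip at about 37.6 mm, then let it go.

In the last checks the trigger was back at its rest position, with its outer face at y 0.013 m both before and after. The stand was level within about 0.003 rad and the arm was clear, with contact force near zero. The tray and pump bottle look unmoved in the last views. The glove box looked undisturbed too, but I did not measure these three again.

No check failed. The scene and side cameras disagree by about 4 mm on the stand's centre in x, so I worked from their mean.

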